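Change the battery packs in the desk charging dock

ROBOT

A 7-joint arm with a two-finger parallel gripper is mounted at the origin on the work surface. World frame = base frame: x ahead of the robot, y to its left, z up, the work surface at z = 0. Lengths are in m, angles in rad, forces in N, time in s.
With the tool pointing down it reaches from about 0.4 to 0.85 m from the base axis. Payload 10.4 kg.
Tool frame: the origin (TCP) lies between the finger pads; the fingertips stand manip.tip_extent ahead of it and the grasp point (between the pads) lies 6 mm ahead of it (manip.tip_extent is the distance from the TCP to the fingertips, in m); z points along the fingers, y is the line along which they close (so a half turn about z gives the same grasp; the last joint's range is limited). The gripper opens to 85 mm and grips with 20 to 120 N. Pads are 22 mm wide; open, the fingers measure 114 mm over their backs; the gripper's body (76 mm by 85 mm) begins 54 mm behind the grasp point. The pads swing forward as they close: fully open they stand 13 mm farther back than shut.
Start: joints at [1.088, 0.332, -0.065, 1.46, 0.022, 1.35, -0.088], TCP at [0.277, -0.56, 0.256] pointing down, gripper open.
Joint ranges: [-2.6, 2.6], [-0.5, 2.12], [-1.47, 1.34], [0.16, 2.42], [-1.27, 4.41], [0.06, 2.06], [-2.6, 2.6]. Speed limits (rad/s): [2.22, 2.22, 2.79, 2.79, 3.14, 3.14, 3.14].

INTERFACE

Orientations are given as a unit quaternion [x, y, z, w].
In Python, from workcell import get_obs, optics, workorder, manip gives the robot as it stands.
- The arm moves only by the tool jog_arm, never from a script. Its argument "increments" is a list of rows, each a list of 7 numbers: the shift along the tool's x, y, z in m, then the turn, a rotation vector about the tool's x, y, z in rad, then the opening, from -1 (shut) to 1 (fully open). A call has 1 to 5 rows; each row is the pose to reach, as a shift and turn from the pose commanded when the call began, along the tool's axes at that moment; what a row does not reach only later rows make up. A row lasts 1/12 s, in which the tool goes at most 41.7 mm and 7.16 degrees, less where a joint would pass 70% of its speed; a pose out of reach is approached as far as the arm can. A call with a gripper value outside its range is refused whole. The fingers move at their own pace and stop on an object; "grip_force" is the grip in N (left out, the last holds). Time passes only in rows, so rows that repeat a pose let the fingers close. It gives the time, the measured TCP pose, the force, the opening and the grip force at its end, in the units of the state.
- get_obs(): the state, without advancing time (a new reading comes with each control period).
- optics.camera(name): name is "scene" or "top"; returns a dict with "color" (384x512x3 uint8, red, green, blue), "depth" (384x512 float32, m along the optical axis (not along the pixel's ray), 0 where there is no reading), "K" (3x3 intrinsics, pixels), "R" (3x3) and "t" (3): a world point X has camera coordinates R X + t. Camera axes: x right, y down, z forward; pixel columns grow to the right and rows downward; lengths in m; the calibration is good to about 2 mm. A picture is of the moment at which its call begins.
- workorder.hand_in(): hands the job in; it is judged then, once.
The state is a dict: "clock": time; "joint_pos": joint angles; "joint_velocities": joint speeds; "tau": joint torques, N m; "position": TCP position; "ee_rot": TCP orientation; "ft_force": force on the tool from outside, world axes, zero at the start; "torque": the same for the moment, N m; "grip_width": opening from 0.0 (shut) to 1.0 (fully open); "grasp_force": force on a finger pad.
Only numpy, scipy, OpenCV 4.12 (cv2) and the standard library are available. Lean on these libraries where they do the work, as an engineer would, in place of code of your own. Each camera call takes 0.05 s, during which the arm holds its last target. There are 200 camera calls.

TASK

Swap the battery packs in the charging dock: take every charged pack that is in the dock out and stand it upright in the wooden tray, and press every flat pack from the desk fully home, flush, into a bay of its own. Packs may only go in or out of the dock with the power off, so if the isolator handle is on (bar pointing away from you) turn it off (bar lying left-right) first; once all packs are where they belong, turn it on. Leave the mug, books and mouse alone.

Things in the scene. Friction and masses are not known exactly. Their poses are not given: they have to be found in the camera images.
- dock: Fixed grey charging dock, a block 136 x 300 x 42 mm (x, y, z); origin at the centre of its underside, z up. In its top are four rectangular bays in a row along y, with their mouths flush with the top. They all stay in the dock's frame.
- bay1 (a point): Centre of the mouth of dock bay 1 (at dock y = -105 mm), on the dock's top face, 42 mm above the desk. The bay is 96 mm along x, 56 mm along y, 30 mm deep, edges chamfered 4 mm. It takes one pack: seated, the pack's body is flush with the dock's top and only its grip rib stands out.
- bay2 (a point): Centre of the mouth of dock bay 2 (at dock y = -35 mm), on the dock's top face, 42 mm above the desk. The bay is 96 mm along x, 56 mm along y, 30 mm deep, edges chamfered 4 mm. It takes one pack: seated, the pack's body is flush with the dock's top and only its grip rib stands out.
- bay3 (a point): Centre of the mouth of dock bay 3 (at dock y = 35 mm), on the dock's top face, 42 mm above the desk. The bay is 96 mm along x, 56 mm along y, 30 mm deep, edges chamfered 4 mm. It takes one pack: seated, the pack's body is flush with the dock's top and only its grip rib stands out.
- bay4 (a point): Centre of the mouth of dock bay 4 (at dock y = 105 mm), on the dock's top face, 42 mm above the desk. The bay is 96 mm along x, 56 mm along y, 30 mm deep, edges chamfered 4 mm. It takes one pack: seated, the pack's body is flush with the dock's top and only its grip rib stands out.
- handle (a joint): The isolator's rotary handle about its upright axis, rad: 0 = off stop, 1.571 = on stop, growing clockwise seen from above. An over-centre spring throws it to whichever stop is nearer (half way is 0.785) and holds it there with about 0.16 N m; it may start at either stop.
- handle_grip (a point): Middle of the handle's grip bar, on the turning axis, 83 mm above the desk. The bar is black, 84 mm long, 18 mm thick, 32 mm high (16 mm above and below this point), on a disc of 60 mm diameter; it turns with the handle: the bar's length is this frame's y axis, its thickness the x axis. 
- isolator: Fixed grey isolator box 116 x 116 x 59 mm that carries the rotary handle on its top centre; origin at the centre of its underside. With the bar lying along the box's y axis (left-right as the robot sees it, towards the dot mark) the handle is off; with the bar along the box's x axis (away from the robot, towards the line mark) it is on.
- tray: Fixed open wooden tray 170 x 230 x 25 mm (x, y, z), walls and floor 5 mm thick; origin at the centre of its underside.
- charged1: Charged battery pack that starts seated in dock bay 1 (may be absent: None). Black block 90 x 50 x 30 mm (x, y, z) with a grip rib 60 mm long (x), 16 mm thick (y) and 28 mm high centred on top, 58 mm high in all, 0.28 kg; origin at the centre of the underside, z up; turning it half round about z makes no difference.
- charged2: Charged battery pack that starts seated in dock bay 2 (may be absent: None). Black block 90 x 50 x 30 mm (x, y, z) with a grip rib 60 mm long (x), 16 mm thick (y) and 28 mm high centred on top, 58 mm high in all, 0.28 kg; origin at the centre of the underside, z up; turning it half round about z makes no difference.
- charged3: Charged battery pack that starts seated in dock bay 3 (may be absent: None). Black block 90 x 50 x 30 mm (x, y, z) with a grip rib 60 mm long (x), 16 mm thick (y) and 28 mm high centred on top, 58 mm high in all, 0.28 kg; origin at the centre of the underside, z up; turning it half round about z makes no difference.
- charged4: Charged battery pack that starts seated in dock bay 4 (may be absent: None). Black block 90 x 50 x 30 mm (x, y, z) with a grip rib 60 mm long (x), 16 mm thick (y) and 28 mm high centred on top, 58 mm high in all, 0.28 kg; origin at the centre of the underside, z up; turning it half round about z makes no difference.
- flat1: Flat (empty) battery pack that starts upright on the desk in front of the dock (may be absent: None). Same shape as the charged ones: block 90 x 50 x 30 mm, rib 60 x 16 x 28 mm on top, origin at the centre of the underside, 0.28 kg.
- flat2: Flat (empty) battery pack that starts upright on the desk in front of the dock (may be absent: None). Same shape as the charged ones: block 90 x 50 x 30 mm, rib 60 x 16 x 28 mm on top, origin at the centre of the underside, 0.28 kg.
- flat3: Flat (empty) battery pack that starts upright on the desk in front of the dock (may be absent: None). Same shape as the charged ones: block 90 x 50 x 30 mm, rib 60 x 16 x 28 mm on top, origin at the centre of the underside, 0.28 kg.
- flat4: Flat (empty) battery pack that starts upright on the desk in front of the dock (may be absent: None). Same shape as the charged ones: block 90 x 50 x 30 mm, rib 60 x 16 x 28 mm on top, origin at the centre of the underside, 0.28 kg.
- mug: Bystander: white mug, 80 mm wide, 95 mm high, origin at its underside.
- books: Bystander: two pocket books lying in a pile, about 90 x 150 x 40 mm, origin at its underside.
- mouse: Bystander: grey computer mouse 105 x 60 x 30 mm, origin at its underside.
There are look-alikes about, which are no part of the job. What is shaped like the flat2 but blue is not meant. Leave any orange look-alike of the charged2 alone.

How it is judged:
By the outcome, as a careful person would: the job done as asked, in the order asked, and still so for the second after the job is handed in, with the robot touching nothing.
Of charged1, charged2, charged3, charged4 only 1 to 2 are there at a start; the rules pass over those that are not, and their reading is None.
Of flat1, flat2, flat3, flat4 only 3 to 4 are there at a start; the rules pass over those that are not, and their reading is None.
At some moment in a run one of flat1, flat2, flat3, flat4 may be knocked a few centimetres aside while the robot is not near it.
Once in a run the grip may slacken for a moment while it holds something.
It also fails if it takes over 210 s, if anything falls off the work surface, if the arm or the gripper's body presses on something with over 40 N, if the wrist force passes 120 N, or if a joint passes its speed limit or range.

## Working session

There is one attempt and no reset: what is moved stays moved. The work goes in short steps, Python scripts to look and compute and a tool call to move; the robot and the scene stay as the last step left them, time stands still between calls to the robot, and variables do not carry over. Pictures are saved under pics/ and viewed, at most 14 in all, crops included, and the job is handed in when it is done.

Besides the shell and the picture viewer there is one more tool, called after "Emit:" by a JSON object that holds its "name" and its "arguments", one argument or row to a line. jog_arm: Moves the arm, as the interface text tells. Its arguments: {"type":"object","properties":{"increments":{"type":"array"},"grip_force":{"type":"number"}},"required":["increments"]}

```bash
mkdir -p pics; ls
python3 - <<'E'
from workcell import get_obs, optics, manip
import cv2,numpy as np
print(get_obs(), manip.tip_extent)
for n in("scene","top"):
    c=optics.camera(n); np.savez(f"{n}0.npz",**c); cv2.imwrite(f"pics/{n}0.png",cv2.resize(c["color"][:,:,::-1],(800,600),interpolation=cv2.INTER_CUBIC))
    print(n,c["K"],c["R"],c["t"])
E
```

```text
pics
{'clock': 0.0, 'joint_pos': array([ 1.08838994,  0.33284656, -0.06471754,  1.46096874,  0.02156722,
        1.34990786, -0.08850358]), 'joint_velocities': array([-7.95366955e-05,  8.41067580e-04,  1.58758242e-03,  1.42840244e-03,
        6.81793731e-05, -1.39971985e-03,  1.29179498e-04]), 'tau': array([-1.07579806e-03, -6.25433493e+01,  4.86448675e-02, -3.91605628e+01,
        1.61753094e-02,  9.97288880e-03,  3.15489842e-05]), 'position': array([ 0.27721536, -0.55976074,  0.25551866]), 'ee_rot': array([ 9.73685091e-01,  2.27896528e-01, -1.78813183e-04, -6.95697576e-04]), 'ft_force': array([0.16912759, 0.01893706, 0.25261093]), 'torque': array([-0.00122976, -0.01805574, -0.00826767]), 'grasp_force': 0.0, 'grip_width': 0.9998562543694762} 0.025
scene [[449.89976536   0.         257.97974294]
 [  0.         449.89976536 195.45846156]
 [  0.           0.           1.        ]] [[ 0.37358014  0.92755538  0.00888196]
 [ 0.64770862 -0.25399143 -0.71830488]
 [-0.66401162  0.27409736 -0.69567177]] [-0.19594292 -0.27774932  1.71369074]
top [[401.71086685   0.         253.90097954]
 [  0.         401.71086685 198.09702073]
 [  0.           0.           1.        ]] [[-0.02128675 -0.99976171  0.00483659]
 [-0.98894382  0.02034581 -0.14688832]
 [ 0.14675491 -0.00790989 -0.98914126]] [0.01964897 0.54626227 1.20435052]
```

View pics/scene0.png

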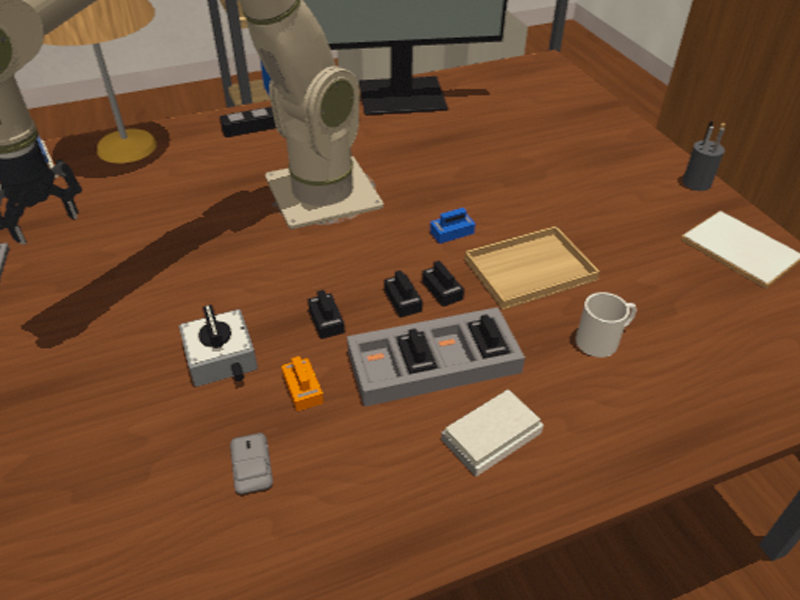

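View pics/top0.png

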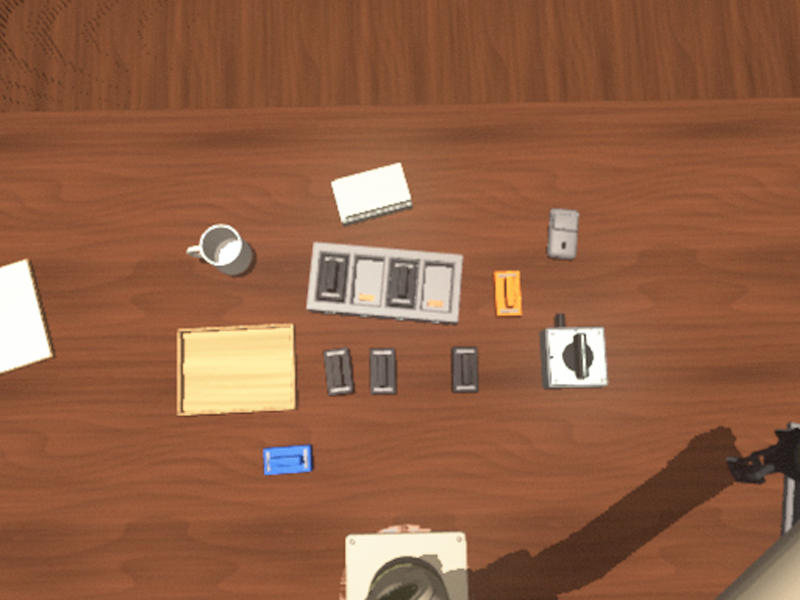

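The scene picture and the top picture (both 800x600) agree.
- **Handle:** the bar at top (580,357) points away from the robot, so it is ON.
- **Charged packs:** the black ones in the dock are at top (332,277) in bay 4 and (403,285) in bay 2. Bays 3 and 1 are empty.
- **Flat packs:** three black ones at top (338,372), (383,371) and (465,369).
- **Not meant:** the look-alikes, orange at (508,293) and blue at (288,460). The tray is at (236,370).

Next I measure these and take a confirming crop.

```bash
cat > h.py <<'E'
import numpy as np, cv2
from workcell import get_obs, optics
def pts(c):
    v,u=np.mgrid[0:384,0:512]; d=c["depth"].astype(float)
    p=np.stack([(u-c["K"][0,2])/c["K"][0,0]*d,(v-c["K"][1,2])/c["K"][1,1]*d,d],-1)
    P=(p-c["t"])@c["R"]; P[d==0]=np.nan; return P
def rect(P,cx,cy,r,z0,z1,m=None):
    s=(np.abs(P[...,0]-cx)<r)&(np.abs(P[...,1]-cy)<r)&(P[...,2]>z0)&(P[...,2]<z1)
    if m is not None: s&=m
    q=P[s]
    if len(q)<5: return None
    (x,y),(w,h),a=cv2.minAreaRect((q[:,:2]*1000).astype(np.float32))
    if w<h: a+=90; w,h=h,w     # a: direction of long side, deg from +x
    a=(a+90)%180-90
    return np.round([x,y,w,h,a,np.median(q[:,2])*1000,len(q)],1)
E
python3 - <<'E'
from h import *
C={n:dict(np.load(n+"0.npz")) for n in("top","scene")}
P={n:pts(C[n]) for n in C}
T=P["top"]
px=lambda u,v:T[int(v*.64),int(u*.64)]
for nm,(u,v,z0,z1,r) in dict(f1=(338,372,.048,.07,.06),f2=(383,371,.048,.07,.06),f3=(465,369,.048,.07,.06),c4=(332,277,.06,.08,.05),c2=(403,285,.06,.08,.05),
  bar=(581,356,.09,.11,.06),iso=(560,375,.05,.066,.12),dock=(385,285,.036,.047,.2),tray=(236,370,.02,.03,.16),mouse=(563,235,.015,.05,.08),blue=(288,460,.048,.07,.06),org=(508,293,.048,.07,.06)).items():
    p=px(u,v); print(nm,p.round(3),"top",rect(T,p[0],p[1],r,z0,z1),"scene",rect(P["scene"],p[0],p[1],r,z0,z1))
im=C["top"]["color"][140:270,190:400,::-1]; cv2.imwrite("pics/crop0.png",cv2.resize(im,None,fx=3.8,fy=3.8,interpolation=cv2.INTER_CUBIC))
E
```

```text
f1 [0.425 0.125 0.058] top [426.8 128.4  58.   16.3   6.8  59.3 110. ] scene [429.7 123.8  60.9  19.2   5.6  57.9  91. ]
f2 [0.426 0.038 0.058] top [426.3  40.6  60.2  12.2  -1.   58.6 103. ] scene [428.8  35.3  63.4  16.9  -0.8  57.5  92. ]
f3 [ 0.426 -0.119  0.058] top [ 426.1 -121.    60.    14.9   -1.9   58.9  113. ] scene [ 4.271e+02 -1.275e+02  6.530e+01  1.660e+01 -4.000e-01  5.760e+01
  9.400e+01]
c4 [0.61  0.135 0.07 ] top [614.2 137.   59.9  15.8  -6.2  71.2 108. ] scene [616.6 130.3  61.3  17.9  -7.8  69.3 115. ]
c2 [ 0.591 -0.002  0.071] top [598.6  -2.   59.6  16.   -6.4  71.6 104. ] scene [599.6  -7.5  63.   16.9  -6.1  69.3 114. ]
bar [ 0.445 -0.331  0.1  ] top [ 445.4 -335.1   82.4   18.8    1.2   99.8  192. ] scene [ 4.461e+02 -3.409e+02  8.660e+01  1.780e+01  1.000e-01  9.920e+01
  1.490e+02]
iso [ 0.41  -0.302  0.06 ] top [ 444.6 -335.8  118.2  115.6  -89.5   59.5 1075. ] scene [ 4.456e+02 -3.409e+02  1.267e+02  1.154e+02  3.000e-01  5.870e+01
  9.790e+02]
dock [0.597 0.032 0.046] top [5.979e+02 2.340e+01 3.979e+02 3.284e+02 2.000e-01 4.280e+01 3.110e+03] scene [6.012e+02 2.670e+01 3.955e+02 3.159e+02 1.600e+00 4.160e+01 3.248e+03]
tray [0.438 0.333 0.006] top [412.9 309.7 274.2 270.7 -89.2  25.8 474. ] scene [400.6 312.7 258.8 252.3 -87.6  24.2 455. ]
mouse [ 0.697 -0.334  0.025] top [ 701.9 -335.5  102.6   59.4   -6.2   23.7  552. ] scene [ 704.4 -341.8  104.4   59.    -6.9   23.   794. ]
blue [0.263 0.22  0.06 ] top [259.4 226.5  57.7  16.2 -86.7  59.8 121. ] scene [261.8 222.1  60.6  22.5 -88.8  56.5  85. ]
org [ 0.574 -0.21   0.059] top [ 575.5 -213.1   58.7   17.     1.7   59.2  113. ] scene [ 577.9 -219.    61.3   16.6    0.7   58.   121. ]
```

View pics/crop0.png

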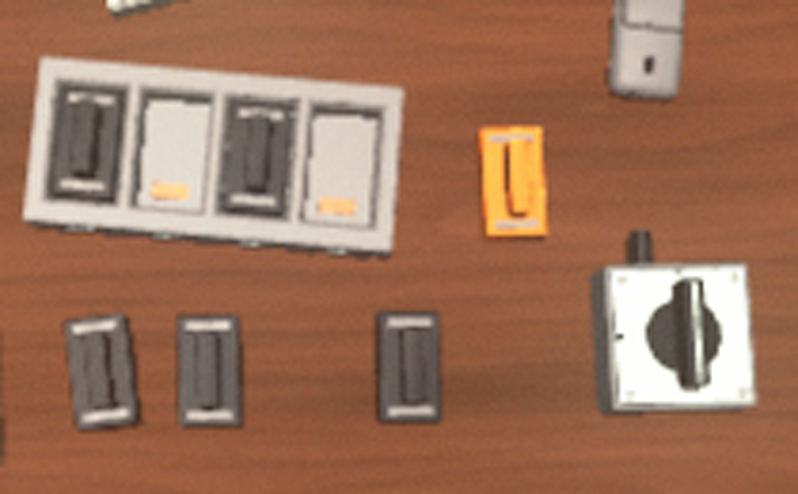

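The crop shows the two charged packs in dock bays 4 and 2 at crop (88,140) and (258,155). The three black flats are at (100,370), (208,370) and (408,368), the orange look-alike is at (513,182), and the bar at (692,333) is ON. Black matches the description, so blue and orange stay put. The two cameras differ by about 6 mm in y, so I'll settle that against the gripper. First move: bring the tool to yaw 0, heading for the handle.

Emit:
{"name": "jog_arm", "arguments": {
  "increments": [
    [0.025,-0.012,0,0,0,0.092,1],
    [0.049,-0.025,0,0,0,0.184,1],
    [0.074,-0.037,0,0,0,0.277,1],
    [0.098,-0.05,0,0,0,0.369,1],
    [0.123,-0.062,0,0,0,0.461,1]
  ]
}}

```text
clock: 0.52
position: [0.3604, -0.4487, 0.256]
ee_rot: [1.0, -0.003, -0.0, -0.0]
ft_force: [0.3, -1.0, -0.9]
grip_width: 1.0
grasp_force: 0.0
```

Emit:
{"name": "jog_arm", "arguments": {
  "increments": [
    [0.02,-0.028,0.008,0,0,0,1],
    [0.04,-0.056,0.016,0,0,0,1],
    [0.06,-0.084,0.03,0,0,0,1],
    [0.085,-0.112,0.045,0,0,0,0.2],
    [0.085,-0.112,0.045,0,0,0,0.2]
  ]
}}

```text
clock: 0.93
position: [0.4493, -0.33, 0.2084]
ee_rot: [1.0, 0.004, -0.001, -0.003]
ft_force: [0.4, 0.8, 0.3]
grip_width: 0.748
grasp_force: 0.0
```

Emit:
{"name": "jog_arm", "arguments": {
  "increments": [
    [0,0,0,0,0,0,0.2],
    [0,0,0,0,0,0,0.2],
    [0,0,0,0,0,0,0.2]
  ]
}}

```text
clock: 1.18
position: [0.4445, -0.3393, 0.2116]
ee_rot: [1.0, -0.002, -0.0, 0.0]
ft_force: [-0.3, -0.5, 0.7]
grip_width: 0.599
grasp_force: 0.0
```

Run:
```python
from h import *
o=get_obs(); print(o["position"].round(4))
for n in("scene","top"):
    c=optics.camera(n); np.savez(n+"1.npz",**c); P=pts(c)
    for z0 in np.arange(.18,.30,.015):
        s=(np.abs(P[...,0]-.445)<.09)&(np.abs(P[...,1]+.339)<.09)&(P[...,2]>z0)&(P[...,2]<z0+.015)
        q=P[s]*1000
        if len(q)>3: print(n,round(z0,3),len(q),q.min(0).round(),q.max(0).round())
    if n=="scene":
        u=(c["R"]@o["position"]+c["t"]); u=(c["K"]@u)[:2]/u[2]; print(u); a,b=map(int,u)
        cv2.imwrite("pics/s1.png",cv2.resize(c["color"][b-50:b+50,a-65:a+65,::-1],None,fx=6,fy=6,interpolation=cv2.INTER_CUBIC))
```

```text
[ 0.4445 -0.3393  0.2116]
scene 0.195 45 [ 446. -379.  195.] [ 459. -302.  210.]
scene 0.21 51 [ 442. -380.  210.] [ 458. -301.  225.]
scene 0.225 63 [ 441. -392.  226.] [ 459. -285.  240.]
scene 0.24 162 [ 429. -400.  240.] [ 462. -283.  255.]
scene 0.255 163 [ 433. -404.  255.] [ 464. -280.  270.]
scene 0.27 196 [ 444. -407.  270.] [ 466. -275.  285.]
scene 0.285 321 [ 433. -408.  285.] [ 468. -274.  300.]
[127.12227368 174.22001604]
top 0.225 4 [ 433. -308.  239.] [ 449. -280.  240.]
top 0.24 30 [ 429. -308.  240.] [ 460. -277.  255.]
top 0.255 29 [ 428. -316.  255.] [ 462. -304.  270.]
top 0.27 31 [ 427. -314.  271.] [ 462. -271.  284.]
top 0.285 97 [ 426. -314.  285.] [ 457. -268.  300.]
```

View pics/s1.png

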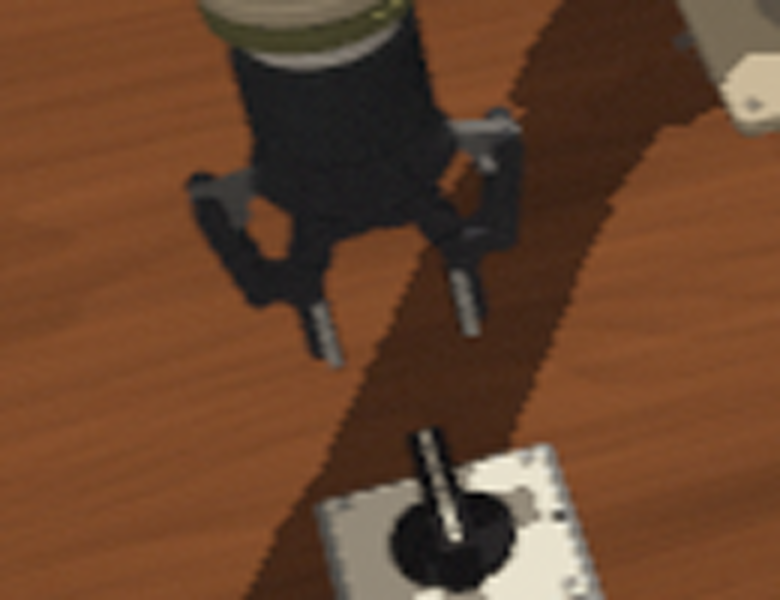

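The crop shows the fingers straddling the bar line, with the bar at crop (437,485) midway between the pads at (325,335) and (468,305). The scene camera's y reads about 1.5 mm low, so the handle sits at roughly (0.445, -0.339). I descend, grip and turn counter-clockwise.

Emit:
{"name": "jog_arm", "arguments": {
  "increments": [
    [0,0.001,0.03,0,0,0,0.2],
    [0,0.001,0.06,0,0,0,0.2],
    [0,0.001,0.09,0,0,0,0.2],
    [0,0.001,0.105,0,0,0,0.2],
    [0,0.001,0.114,0,0,0,0.2]
  ]
}}

```text
clock: 1.7
position: [0.4437, -0.3392, 0.0951]
ee_rot: [1.0, -0.001, -0.001, -0.001]
ft_force: [0.7, -0.4, -0.3]
grip_width: 0.603
grasp_force: 0.0
```

Emit:
{"name": "jog_arm", "arguments": {
  "increments": [
    [0,0,0,0,0,0,-1],
    [0,0,0,0,0,0,-1],
    [0,0,0,0,0,0,-1],
    [0,0,0,0,0,0,-1],
    [0,0,0,0,0,0,-1]
  ],
  "grip_force": 40
}}

```text
clock: 2.12
position: [0.4458, -0.3391, 0.0989]
ee_rot: [1.0, -0.0, 0.001, 0.0]
ft_force: [-3.0, 3.5, 6.3]
grip_width: 0.203
grasp_force: 40.9
```

Emit:
{"name": "jog_arm", "arguments": {
  "increments": [
    [0,0,0,0,0,0,-1],
    [0,0,0,0,0,0,-1],
    [0,0,0,0,0,0,-1],
    [0,0,0,0,0,0,-1]
  ]
}}

```text
clock: 2.45
position: [0.4458, -0.3391, 0.0989]
ee_rot: [1.0, -0.0, 0.001, 0.0]
ft_force: [-3.2, 3.9, 7.1]
grip_width: 0.202
grasp_force: 40.9
```

Emit:
{"name": "jog_arm", "arguments": {
  "increments": [
    [0,0,0,0,0,-0.11,-1],
    [0,0,0,0,0,-0.22,-1],
    [0,0,0,0,0,-0.33,-1],
    [0,0,0,0,0,-0.44,-1],
    [0,0,0,0,0,-0.55,-1]
  ]
}}

```text
clock: 2.87
position: [0.4457, -0.3385, 0.0989]
ee_rot: [0.962, 0.274, 0.0, 0.0]
ft_force: [-3.9, 6.2, 9.0]
grip_width: 0.199
grasp_force: 41.2
```

Emit:
{"name": "jog_arm", "arguments": {
  "increments": [
    [0,0,0,0,0,-0.11,-1],
    [0,0,0,0,0,-0.22,-1],
    [0,0,0,0,0,-0.33,-1],
    [0,0,0,0,0,-0.44,-1],
    [0,0,0,0,0,-0.55,-1]
  ]
}}

```text
clock: 3.28
position: [0.4453, -0.3382, 0.0989]
ee_rot: [0.851, 0.525, 0.0, -0.0]
ft_force: [-7.2, 8.2, 12.6]
grip_width: 0.205
grasp_force: 41.7
```

Emit:
{"name": "jog_arm", "arguments": {
  "increments": [
    [0,0,0,0,0,-0.1,-1],
    [0,0,0,0,0,-0.2,-1],
    [0,0,0,0,0,-0.3,-1],
    [0,0,0,0,0,-0.4,-1],
    [0,0,0,0,0,-0.45,-1]
  ]
}}

```text
clock: 3.7
position: [0.4449, -0.338, 0.0988]
ee_rot: [0.713, 0.702, -0.0, -0.001]
ft_force: [-10.0, 10.1, 14.6]
grip_width: 0.205
grasp_force: 42.1
```

The handle followed through to the off stop. I release, rise, turn back to yaw 0 and check that it is off.

Emit:
{"name": "jog_arm", "arguments": {
  "increments": [
    [0,0,0,0,0,0,0.2],
    [0,0,0,0,0,0,0.2],
    [0,0,0,0,0,0,0.2],
    [0,0,-0.01,0,0,0,0.2],
    [0,0,-0.03,0,0,0,0.2]
  ]
}}

```text
clock: 4.12
position: [0.4442, -0.3385, 0.1263]
ee_rot: [0.715, 0.699, -0.0, -0.002]
ft_force: [0.4, 0.1, 0.2]
grip_width: 0.604
grasp_force: 0.0
```

Emit:
{"name": "jog_arm", "arguments": {
  "increments": [
    [0,0,-0.03,0,0,0.0,0],
    [0,0,-0.06,0,0,0.0,0],
    [0,0,-0.09,0,0,0.11,0],
    [0,0,-0.09,0,0,0.22,0],
    [0,0,-0.09,0,0,0.33,0]
  ]
}}

```text
clock: 4.53
position: [0.4463, -0.3398, 0.2206]
ee_rot: [0.822, 0.57, 0.001, 0.002]
ft_force: [0.5, -0.0, -0.7]
grip_width: 0.5
grasp_force: 0.0
```

Emit:
{"name": "jog_arm", "arguments": {
  "increments": [
    [0,0,0,0,0,0.12,0],
    [0,0,0,0,0,0.24,0],
    [0,0,0,0,0,0.36,0],
    [0,0,0,0,0,0.48,0],
    [0,0,0,0,0,0.6,0]
  ]
}}

```text
clock: 4.95
position: [0.4454, -0.3392, 0.2183]
ee_rot: [0.953, 0.301, 0.0, 0.0]
ft_force: [0.6, 0.5, 0.3]
grip_width: 0.5
grasp_force: 0.0
```

Emit:
{"name": "jog_arm", "arguments": {
  "increments": [
    [0,0,0,0,0,0.12,0],
    [0,0,0,0,0,0.24,0],
    [0,0,0,0,0,0.36,0],
    [0,0,0,0,0,0.48,0],
    [0,0,0,0,0,0.6,0]
  ]
}}

```text
clock: 5.37
position: [0.4454, -0.3391, 0.2183]
ee_rot: [1.0, 0.006, 0.0, 0.0]
ft_force: [-0.6, 0.9, 0.4]
grip_width: 0.5
grasp_force: 0.0
```

Run:
```python
from h import *
o=get_obs(); print(o["position"].round(4),o["ee_rot"].round(4),o["grip_width"])
for n in("scene","top"):
    c=optics.camera(n); P=pts(c)
    print(n,"bar",rect(P,.445,-.339,.06,.09,.105))
    D=pts(dict(np.load(n+"0.npz")))
    q=D[(D[...,2]>.036)&(D[...,2]<.047)]*1000
    a=np.radians(-6.4); d=q[:,:2]-[606.5,28]
    m=[605,29]; 
    lx=d@[np.cos(a),np.sin(a)]; ly=d@[-np.sin(a),np.cos(a)]
    k=(abs(lx)<85)&(abs(ly)<190); lx,ly=lx[k],ly[k]
    print(len(lx),"x",np.percentile(lx,[0,1,99,100]).round(1),"y",np.percentile(ly,[0,1,99,100]).round(1), cv2.minAreaRect(q[k][:,:2].astype(np.float32)))
    t=D[(D[...,2]>.018)&(D[...,2]<.03)&(abs(D[...,0]-.43)<.14)&(abs(D[...,1]-.33)<.145)]*1000
    print("tray",np.percentile(t,[1,99],axis=0).round(1), cv2.minAreaRect(t[:,:2].astype(np.float32)))
```

```text
[ 0.4454 -0.3391  0.2183] [1.0e+00 6.2e-03 5.0e-04 3.0e-04] 0.49991535724247865
scene bar [ 446.3 -340.6   82.9   21.4   87.7   98.9  193. ]
2498 x [-75.  -71.3  66.4  68.3] y [-151.  -149.6  147.   150. ] ((603.168212890625, 27.824630737304688), (300.9330749511719, 143.0443572998047), 83.73199462890625)
tray [[350.8 208.7  18.2]
 [526.5 441.1  28.8]] ((437.71820068359375, 326.15850830078125), (178.4967803955078, 234.8907470703125), 1.2395468950271606)
top bar [ 443.4 -334.5   81.3   15.3   88.   100.1  101. ]
2501 x [-73.6 -72.2  63.1  64.5] y [-145.9 -143.5  152.4  154.8] ((602.6024780273438, 32.990875244140625), (300.26837158203125, 137.2554168701172), 83.83943939208984)
tray [[350.4 214.3  18.6]
 [522.9 447.2  29.7]] ((437.02734375, 331.5367431640625), (170.1927032470703, 231.88107299804688), 1.684186339378357)
```

The handle reads 88°, so it is off. The dock centre is about (0.603, 0.030) at yaw -6.2°, which agrees with both seated packs. I go for the charged pack in bay 2.

Emit:
{"name": "jog_arm", "arguments": {
  "increments": [
    [0.016,-0.033,0,0,0,0,0],
    [0.031,-0.066,0,0,0,0,0],
    [0.047,-0.1,0,0,0,0,0],
    [0.063,-0.133,0,0,0,0,0],
    [0.0785,-0.166,0,0,0,0,0]
  ]
}}

```text
clock: 5.88
position: [0.5212, -0.17, 0.2181]
ee_rot: [1.0, 0.012, 0.001, 0.0]
ft_force: [1.3, -0.1, -0.6]
grip_width: 0.497
grasp_force: 0.0
```

Emit:
{"name": "jog_arm", "arguments": {
  "increments": [
    [0.016,-0.033,0,0,0,0.024,0],
    [0.031,-0.066,0,0,0,0.048,0],
    [0.047,-0.1,0,0,0,0.072,0],
    [0.063,-0.133,0,0,0,0.096,0],
    [0.0785,-0.166,0,0,0,0.122,0]
  ]
}}

```text
clock: 6.3
position: [0.5966, -0.0025, 0.2181]
ee_rot: [0.999, -0.05, 0.001, 0.0]
ft_force: [1.0, -0.0, -0.3]
grip_width: 0.499
grasp_force: 0.0
```

Emit:
{"name": "jog_arm", "arguments": {
  "increments": [
    [0,0,0,0,0,0,0],
    [0,0,0.03,0,0,0,0],
    [0,0,0.06,0,0,0,0],
    [0,0,0.08,0,0,0,0],
    [0,0,0.08,0,0,0,0]
  ]
}}

```text
clock: 6.72
position: [0.5936, -0.0045, 0.1333]
ee_rot: [0.999, -0.05, -0.003, 0.0]
ft_force: [-1.1, -0.0, -0.9]
grip_width: 0.5
grasp_force: 0.0
```

Run:
```python
from h import *
o=get_obs(); print(o["position"].round(4),o["ee_rot"].round(4))
c=optics.camera("scene"); X=o["position"]; u=c["K"]@(c["R"]@X+c["t"]); a,b=(u[:2]/u[2]).astype(int); print(a,b)
cv2.imwrite("pics/s2.png",cv2.resize(c["color"][b-50:b+70,a-80:a+80,::-1],None,fx=5,fy=5,interpolation=cv2.INTER_CUBIC))
```

```text
[ 0.5936 -0.0045  0.1333] [ 9.988e-01 -4.960e-02 -3.200e-03  1.000e-04]
266 199
```

View pics/s2.png

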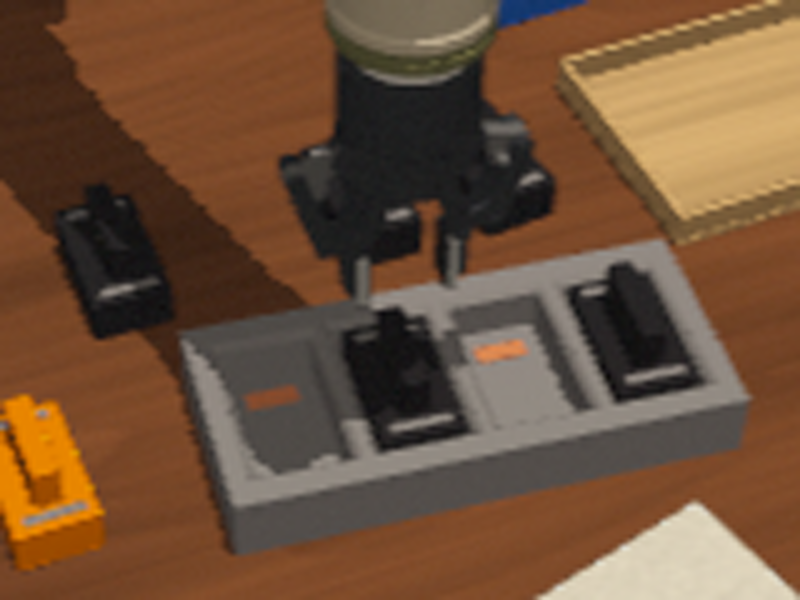

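The crop shows the fingers at (360,280) and (455,260) over the bay 2 pack, with its rib at (395,340) between them. I descend and grip.

Emit:
{"name": "jog_arm", "arguments": {
  "increments": [
    [0,0,0.025,0,0,0,0],
    [0,0,0.045,0,0,0,0],
    [0,0,0.06,0,0,0,0],
    [0,0,0.069,0,0,0,0],
    [0,0,0.069,0,0,0,0]
  ]
}}

```text
clock: 7.18
position: [0.5959, -0.0043, 0.0682]
ee_rot: [0.999, -0.051, -0.0, 0.0]
ft_force: [-0.3, -0.4, 0.3]
grip_width: 0.497
grasp_force: 0.0
```

Emit:
{"name": "jog_arm", "arguments": {
  "increments": [
    [0,0,0,0,0,0,-1],
    [0,0,0,0,0,0,-1],
    [0,0,0,0,0,0,-1],
    [0,0,0,0,0,0,-1],
    [0,0,0,0,0,0,-1]
  ],
  "grip_force": 70
}}

```text
clock: 7.6
position: [0.5971, -0.0042, 0.0702]
ee_rot: [0.999, -0.052, 0.001, 0.0]
ft_force: [-1.2, -0.7, 6.6]
grip_width: 0.174
grasp_force: 69.1
```

Emit:
{"name": "jog_arm", "arguments": {
  "increments": [
    [0,0,0,0,0,0,-1],
    [0,0,0,0,0,0,-1],
    [0,0,0,0,0,0,-1]
  ]
}}

```text
clock: 7.85
position: [0.5971, -0.0042, 0.0702]
ee_rot: [0.999, -0.052, 0.001, 0.0]
ft_force: [-1.0, -0.6, 7.2]
grip_width: 0.17
grasp_force: 69.1
```

Emit:
{"name": "jog_arm", "arguments": {
  "increments": [
    [0,0,-0.005,0,0,0,-1],
    [0,0,-0.01,0,0,0,-1],
    [0,0,-0.02,0,0,0,-1],
    [0,0,-0.03,0,0,0,-1],
    [0,0,-0.045,0,0,0,-1]
  ]
}}

```text
clock: 8.27
position: [0.5954, -0.0042, 0.1137]
ee_rot: [0.999, -0.052, -0.001, 0.0]
ft_force: [-0.6, 0.7, -4.7]
grip_width: 0.172
grasp_force: 68.5
```

Emit:
{"name": "jog_arm", "arguments": {
  "increments": [
    [0,0,-0.02,0,0,0,-1],
    [0,0,-0.04,0,0,0,-1],
    [0,0,-0.055,0,0,0,-1],
    [0,0,-0.055,0,0,0,-1],
    [0,0,-0.055,0,0,0,-1]
  ]
}}

```text
clock: 8.68
position: [0.5963, -0.0042, 0.1693]
ee_rot: [0.999, -0.052, 0.001, 0.0]
ft_force: [-0.6, 0.0, -4.6]
grip_width: 0.171
grasp_force: 68.6
```

Bay 2's pack is out and the underside is about 111 mm up. Carry it to the far half of the tray.

Emit:
{"name": "jog_arm", "arguments": {
  "increments": [
    [-0.01,-0.018,0,0,0,0,-1],
    [-0.024,-0.043,0,0,0,0,-1],
    [-0.038,-0.068,0,0,0,0,-1],
    [-0.052,-0.094,0,0,0,0,-1],
    [-0.066,-0.119,0,0,0,0,-1]
  ]
}}

```text
clock: 9.1
position: [0.5411, 0.122, 0.167]
ee_rot: [0.999, -0.052, -0.001, 0.0]
ft_force: [0.4, 0.4, -3.4]
grip_width: 0.17
grasp_force: 68.6
```

Emit:
{"name": "jog_arm", "arguments": {
  "increments": [
    [-0.014,-0.025,0,0,0,0,-1],
    [-0.028,-0.05,0,0,0,0,-1],
    [-0.042,-0.075,0,0,0,0,-1],
    [-0.055,-0.1,0,0,0,0,-1],
    [-0.066,-0.119,0,0,0,0,-1]
  ]
}}

```text
clock: 9.52
position: [0.4873, 0.2481, 0.1672]
ee_rot: [0.999, -0.051, -0.001, 0.0]
ft_force: [0.3, -0.6, -3.6]
grip_width: 0.173
grasp_force: 68.6
```

Emit:
{"name": "jog_arm", "arguments": {
  "increments": [
    [-0.014,-0.025,0,0,0,-0.02,-1],
    [-0.028,-0.05,0,0,0,-0.04,-1],
    [-0.042,-0.075,0,0,0,-0.06,-1],
    [-0.055,-0.1,0,0,0,-0.08,-1],
    [-0.066,-0.119,0,0,0,-0.104,-1]
  ]
}}

```text
clock: 9.93
position: [0.4339, 0.3731, 0.1671]
ee_rot: [1.0, 0.002, -0.001, 0.0]
ft_force: [-0.0, -0.4, -2.2]
grip_width: 0.174
grasp_force: 68.7
```

Emit:
{"name": "jog_arm", "arguments": {
  "increments": [
    [0,0,0,0,0,0,-1],
    [0,0,0.03,0,0,0,-1],
    [0,0,0.06,0,0,0,-1],
    [0,0,0.075,0,0,0,-1],
    [0,0,0.085,0,0,0,-1]
  ]
}}

```text
clock: 10.35
position: [0.4344, 0.3697, 0.0798]
ee_rot: [1.0, 0.0, -0.002, 0.002]
ft_force: [-0.5, -0.1, -2.6]
grip_width: 0.173
grasp_force: 68.7
```

Emit:
{"name": "jog_arm", "arguments": {
  "increments": [
    [0,0,0,0,0,0,-1],
    [0,0,0,0,0,0,-1]
  ]
}}

```text
clock: 10.52
position: [0.4356, 0.3713, 0.0832]
ee_rot: [1.0, 0.0, -0.0, 0.0]
ft_force: [-0.6, 0.3, -2.1]
grip_width: 0.173
grasp_force: 68.7
```

Emit:
{"name": "jog_arm", "arguments": {
  "increments": [
    [0,0,0.01,0,0,0,-1],
    [0,0,0.016,0,0,0,-1],
    [0,0,0.02,0,0,0,-1],
    [0,0,0.02,0,0,0,-1]
  ]
}}

```text
clock: 10.85
position: [0.4359, 0.3712, 0.0633]
ee_rot: [1.0, 0.0, 0.0, 0.0]
ft_force: [0.3, -0.8, -3.9]
grip_width: 0.175
grasp_force: 69.1
```

Emit:
{"name": "jog_arm", "arguments": {
  "increments": [
    [0,0,0,0,0,0,0],
    [0,0,0,0,0,0,0],
    [0,0,0,0,0,0,0],
    [0,0,0,0,0,0,0],
    [0,0,-0.02,0,0,0,0]
  ]
}}

```text
clock: 11.27
position: [0.4344, 0.3698, 0.0805]
ee_rot: [1.0, 0.0, -0.002, 0.002]
ft_force: [-0.5, -0.2, 0.5]
grip_width: 0.502
grasp_force: 0.0
```

Emit:
{"name": "jog_arm", "arguments": {
  "increments": [
    [0,0,-0.03,0,0,0,0],
    [0,0,-0.06,0,0,0,0],
    [0,0,-0.085,0,0,0,0],
    [0,0,-0.085,0,0,0,0]
  ]
}}

```text
clock: 11.6
position: [0.4374, 0.3734, 0.1738]
ee_rot: [1.0, 0.0, 0.003, -0.002]
ft_force: [1.0, 0.4, 1.0]
grip_width: 0.499
grasp_force: 0.0
```

Run:
```python
from h import *
o=get_obs(); print(o["position"].round(4),o["ee_rot"].round(4))
for n in("scene","top"):
    P=pts(optics.camera(n)); print(n,rect(P,.436,.372,.05,.055,.07), [rect(P,x,y,.05,.048,.07) for x,y in((.427,.126),(.426,.038),(.425,-.124))])
```

```text
[0.4374 0.3734 0.1738] [ 1.0e+00  5.0e-04  3.2e-03 -2.4e-03]
scene [437.9 368.3  62.6  17.7  -1.5  62.5  81. ] [array([431.6, 122. ,  61.2,  17.7,   7.9,  57.7,  90. ]), array([426.7,  35.2,  65.3,  16.9,  -1.2,  57.8,  90. ]), array([ 427.2, -127.6,   60.5,   16.5,   -0.8,   57.5,   92. ])]
top [437.4 373.8  57.3  17.    1.3  63.9  48. ] [array([426.9, 128.1,  58.2,  15.9,   5.8,  59.5, 110. ]), array([426.5,  40.7,  60.1,  12.2,  -1. ,  59.7, 101. ]), array([ 426. , -121. ,   60. ,   14.9,   -1.7,   59.2,  113. ])]
```

The pack stands in the tray. Averaging the two cameras' y gives the true value, 371. Next is the bay 4 pack.

Emit:
{"name": "jog_arm", "arguments": {
  "increments": [
    [0.02,0.026,0,0,0,0,0],
    [0.04,0.053,0,0,0,0,0],
    [0.06,0.08,0,0,0,0,0],
    [0.08,0.106,0,0,0,0,0],
    [0.1,0.133,0,0,0,0,0]
  ]
}}

```text
clock: 12.12
position: [0.5361, 0.2368, 0.1668]
ee_rot: [1.0, 0.001, -0.001, 0.0]
ft_force: [0.9, 0.4, 0.8]
grip_width: 0.498
grasp_force: 0.0
```

Emit:
{"name": "jog_arm", "arguments": {
  "increments": [
    [0.02,0.026,0,0,0,0.02,0],
    [0.04,0.053,0,0,0,0.05,0],
    [0.06,0.08,0,0,0,0.08,0],
    [0.0775,0.104,0,0,0,0.105,0],
    [0.0775,0.104,0,0,0,0.105,0]
  ]
}}

```text
clock: 12.53
position: [0.6162, 0.1266, 0.1661]
ee_rot: [0.998, -0.057, -0.0, 0.002]
ft_force: [0.5, -1.6, -0.3]
grip_width: 0.501
grasp_force: 0.0
```

Emit:
{"name": "jog_arm", "arguments": {
  "increments": [
    [0,0,0.03,0,0,0,0],
    [0,0,0.06,0,0,0,0],
    [0,0,0.06,0,0,0,0],
    [0,0,0.06,0,0,0,0]
  ]
}}

```text
clock: 12.87
position: [0.6119, 0.1343, 0.1063]
ee_rot: [0.999, -0.052, -0.002, 0.001]
ft_force: [0.3, 0.3, 0.6]
grip_width: 0.499
grasp_force: 0.0
```

Emit:
{"name": "jog_arm", "arguments": {
  "increments": [
    [0,0,0.015,0,0,0,0],
    [0,0,0.028,0,0,0,0],
    [0,0,0.037,0,0,0,0],
    [0,0,0.037,0,0,0,0]
  ]
}}

```text
clock: 13.2
position: [0.6125, 0.1342, 0.0698]
ee_rot: [0.999, -0.052, -0.001, 0.0]
ft_force: [-0.4, -0.5, 0.4]
grip_width: 0.501
grasp_force: 0.0
```

Emit:
{"name": "jog_arm", "arguments": {
  "increments": [
    [0,0,0,0,0,0,-1],
    [0,0,0,0,0,0,-1],
    [0,0,0,0,0,0,-1],
    [0,0,0,0,0,0,-1],
    [0,0,0,0,0,0,-1]
  ]
}}

```text
clock: 13.62
position: [0.614, 0.1345, 0.0723]
ee_rot: [0.999, -0.052, 0.001, -0.0]
ft_force: [-1.2, -1.3, 5.2]
grip_width: 0.169
grasp_force: 69.3
```

Emit:
{"name": "jog_arm", "arguments": {
  "increments": [
    [0,0,0,0,0,0,-1],
    [0,0,0,0,0,0,-1],
    [0,0,0,0,0,0,-1]
  ]
}}

```text
clock: 13.87
position: [0.614, 0.1346, 0.0723]
ee_rot: [0.999, -0.052, 0.001, -0.0]
ft_force: [-2.0, -0.8, 6.1]
grip_width: 0.173
grasp_force: 69.3
```

Emit:
{"name": "jog_arm", "arguments": {
  "increments": [
    [0,0,-0.005,0,0,0,-1],
    [0,0,-0.01,0,0,0,-1],
    [0,0,-0.02,0,0,0,-1],
    [0,0,-0.03,0,0,0,-1],
    [0,0,-0.045,0,0,0,-1]
  ]
}}

```text
clock: 14.28
position: [0.613, 0.1344, 0.1166]
ee_rot: [0.999, -0.052, -0.001, 0.0]
ft_force: [0.2, -0.3, -2.3]
grip_width: 0.172
grasp_force: 68.4
```

Emit:
{"name": "jog_arm", "arguments": {
  "increments": [
    [0,0,-0.02,0,0,0,-1],
    [0,0,-0.04,0,0,0,-1],
    [0,0,-0.055,0,0,0,-1],
    [0,0,-0.055,0,0,0,-1],
    [0,0,-0.055,0,0,0,-1]
  ]
}}

```text
clock: 14.7
position: [0.6139, 0.1346, 0.1723]
ee_rot: [0.999, -0.052, 0.001, -0.0]
ft_force: [-0.1, -0.2, -3.1]
grip_width: 0.167
grasp_force: 68.5
```

Emit:
{"name": "jog_arm", "arguments": {
  "increments": [
    [-0.018,-0.012,0,0,0,0,-1],
    [-0.042,-0.028,0,0,0,0,-1],
    [-0.068,-0.046,0,0,0,0,-1],
    [-0.094,-0.064,0,0,0,0,-1],
    [-0.12,-0.081,0,0,0,0,-1]
  ]
}}

```text
clock: 15.12
position: [0.5006, 0.228, 0.1699]
ee_rot: [0.999, -0.052, -0.001, 0.0]
ft_force: [0.4, 0.6, -2.0]
grip_width: 0.173
grasp_force: 68.5
```

Emit:
{"name": "jog_arm", "arguments": {
  "increments": [
    [-0.022,-0.015,0,0,0,-0.03,-1],
    [-0.045,-0.03,0,0,0,-0.06,-1],
    [-0.062,-0.042,0,0,0,-0.09,-1],
    [-0.0726,-0.0497,0,0,0,-0.104,-1],
    [-0.0726,-0.0497,0,0,0,-0.104,-1]
  ]
}}

```text
clock: 15.53
position: [0.4332, 0.2866, 0.1709]
ee_rot: [1.0, 0.002, -0.0, -0.0]
ft_force: [0.2, 1.2, -2.4]
grip_width: 0.172
grasp_force: 68.6
```

Emit:
{"name": "jog_arm", "arguments": {
  "increments": [
    [0,0,0.02,0,0,0,-1],
    [0,0,0.045,0,0,0,-1],
    [0,0,0.07,0,0,0,-1],
    [0,0,0.087,0,0,0,-1],
    [0,0,0.087,0,0,0,-1]
  ]
}}

```text
clock: 15.95
position: [0.4345, 0.2821, 0.0804]
ee_rot: [1.0, -0.001, -0.003, 0.002]
ft_force: [-0.5, -0.9, -2.9]
grip_width: 0.174
grasp_force: 68.5
```

Emit:
{"name": "jog_arm", "arguments": {
  "increments": [
    [0,0,0.008,0,0,0,-1],
    [0,0,0.014,0,0,0,-1],
    [0,0,0.02,0,0,0,-1],
    [0,0,0.02,0,0,0,-1]
  ]
}}

```text
clock: 16.28
position: [0.4364, 0.2845, 0.0648]
ee_rot: [1.0, -0.0, 0.001, -0.0]
ft_force: [0.4, 0.2, -2.9]
grip_width: 0.17
grasp_force: 69.9
```

Emit:
{"name": "jog_arm", "arguments": {
  "increments": [
    [0,0,0,0,0,0,0],
    [0,0,0,0,0,0,0],
    [0,0,0,0,0,0,0],
    [0,0,0,0,0,0,0],
    [0,0,-0.02,0,0,0,0]
  ]
}}

```text
clock: 16.7
position: [0.434, 0.2833, 0.0818]
ee_rot: [1.0, -0.0, -0.002, 0.001]
ft_force: [0.5, -0.7, -0.9]
grip_width: 0.498
grasp_force: 0.0
```

Emit:
{"name": "jog_arm", "arguments": {
  "increments": [
    [0,0,-0.03,0,0,0,0],
    [0,0,-0.06,0,0,0,0],
    [0,0,-0.085,0,0,0,0],
    [0,0,-0.085,0,0,0,0]
  ]
}}

```text
clock: 17.03
position: [0.4375, 0.2862, 0.1745]
ee_rot: [1.0, -0.0, 0.003, -0.002]
ft_force: [0.5, 0.3, 0.5]
grip_width: 0.498
grasp_force: 0.0
```

Emit:
{"name": "jog_arm", "arguments": {
  "increments": [
    [0,0.035,0,0,0,-0.02,0],
    [0,0.07,0,0,0,-0.05,0],
    [-0.005,0.105,0,0,0,-0.08,0],
    [-0.009,0.14,0,0,0,-0.1,0],
    [-0.009,0.159,0,0,0,-0.113,0]
  ]
}}

```text
clock: 17.45
position: [0.4257, 0.1217, 0.1689]
ee_rot: [0.998, 0.055, -0.0, 0.001]
ft_force: [1.4, -0.8, -0.1]
grip_width: 0.5
grasp_force: 0.0
```

```bash
cat >> h.py <<'E'
def look():
    o=get_obs(); print(o["position"].round(4),o["ee_rot"].round(4))
    Q=[pts(optics.camera(n)) for n in("scene","top")]
    for nm,x,y,z0,z1 in(("t",.436,.285,.055,.07),("t",.436,.371,.055,.07),("f1",.427,.126,.048,.07),("f2",.426,.038,.048,.07),("f3",.425,-.124,.048,.07),("b4",.614,.1345,.055,.08),("b3",.606,.065,.055,.08),("b2",.598,-.0045,.055,.08),("b1",.591,-.074,.055,.08)):
        print(nm,*[rect(P,x,y,.034,z0,z1) for P in Q])
E
python3 -c "
from h import *
look()"
```

```text
[0.4257 0.1217 0.1689] [ 9.985e-01  5.550e-02 -2.000e-04  8.000e-04]
t [437.8 280.8  62.8  17.5   1.7  62.5  84. ] [4.357e+02 2.871e+02 5.720e+01 1.710e+01 2.000e-01 6.390e+01 1.240e+02]
t [438.9 366.7  60.6  19.5  -4.1  62.7  83. ] [437.4 373.6  57.3  17.6   0.6  64.1 120. ]
f1 [429.1 121.8  61.7  18.9   8.2  57.   93. ] None
f2 [4.29e+02 3.48e+01 6.11e+01 1.84e+01 4.00e-01 5.73e+01 9.00e+01] [426.3  40.7  59.9  12.2  -1.1  59.  101. ]
f3 [ 428.6 -127.4   60.2   16.9   -1.4   57.4   96. ] [ 427.3 -121.    57.3   15.3   -1.8   59.5  109. ]
b4 None None
b3 None None
b2 None None
b1 None None
```

Both charged packs stand in the tray, the dock is empty and the flats haven't moved. I grasp flat1.

Emit:
{"name": "jog_arm", "arguments": {
  "increments": [
    [0,0,0.03,0,0,0,0],
    [0,0,0.06,0,0,0,0],
    [0,0,0.085,0,0,0,0],
    [0,0,0.1,0,0,0,0],
    [0,0,0.111,0,0,0,0]
  ]
}}

```text
clock: 17.97
position: [0.4256, 0.1262, 0.0565]
ee_rot: [0.998, 0.057, -0.001, -0.0]
ft_force: [-0.6, 0.3, 0.3]
grip_width: 0.502
grasp_force: 0.0
```

Emit:
{"name": "jog_arm", "arguments": {
  "increments": [
    [0,0,0,0,0,0,0],
    [0,0,0,0,0,0,-1],
    [0,0,0,0,0,0,-1],
    [0,0,0,0,0,0,-1],
    [0,0,0,0,0,0,-1]
  ]
}}

```text
clock: 18.38
position: [0.4274, 0.1259, 0.0594]
ee_rot: [0.998, 0.056, 0.001, -0.0]
ft_force: [-1.4, 0.3, 5.7]
grip_width: 0.171
grasp_force: 69.1
```

Emit:
{"name": "jog_arm", "arguments": {
  "increments": [
    [0,0,0,0,0,0,-1],
    [0,0,0,0,0,0,-1],
    [0,0,0,0,0,0,-1],
    [0,0,0,0,0,0,-1]
  ]
}}

```text
clock: 18.72
position: [0.4274, 0.1259, 0.0595]
ee_rot: [0.998, 0.056, 0.001, -0.0]
ft_force: [-0.9, 1.2, 7.2]
grip_width: 0.173
grasp_force: 69.4
```

Emit:
{"name": "jog_arm", "arguments": {
  "increments": [
    [0,0,-0.015,0,0,0,-1],
    [0,0,-0.035,0,0,0,-1],
    [0,0,-0.06,0,0,0,-1],
    [0,0,-0.085,0,0,0,-1],
    [0,0,-0.085,0,0,0,-1]
  ]
}}

```text
clock: 19.13
position: [0.4286, 0.1262, 0.1477]
ee_rot: [0.998, 0.056, 0.003, -0.0]
ft_force: [2.1, 0.3, -2.5]
grip_width: 0.174
grasp_force: 69.2
```

Emit:
{"name": "jog_arm", "arguments": {
  "increments": [
    [0,0,0,0,0,0,-1],
    [0,0,0,0,0,0,-1]
  ]
}}

```text
clock: 19.3
position: [0.426, 0.1251, 0.1426]
ee_rot: [0.998, 0.056, -0.0, 0.0]
ft_force: [-0.8, -0.2, -3.1]
grip_width: 0.175
grasp_force: 69.1
```

Run:
```python
from h import *
o=get_obs(); p=o["position"]; print(p.round(4),o["ee_rot"].round(4),o["grip_width"],o["ft_force"].round(1))
# held pack body (below fingers)
c=optics.camera("scene"); P=pts(c); b=p[2]-.0585
for z0,z1 in((b-.005,b+.031),(b+.031,b+.058)):
    print(rect(P,p[0],p[1],.07,z0,z1), P[(np.abs(P[...,0]-p[0])<.07)&(np.abs(P[...,1]-p[1])<.05)&(P[...,2]>.04)][:,2].min())
```

```text
[0.426  0.1251 0.1426] [ 9.984e-01  5.630e-02 -3.000e-04  3.000e-04] 0.17508194443667444 [-0.8 -0.2 -3.1]
[428.4 120.3  93.9  51.3   9.4 107.4 316. ] 0.08201012205516298
[432.  120.9  81.8  47.2   4.7 129.2 148. ] 0.08201012205516298
```

Flat1 is held, its underside about 83 mm up. Carry it over bay 4.

Emit:
{"name": "jog_arm", "arguments": {
  "increments": [
    [0.025,0.002,0,0,0,0.03,-1],
    [0.06,0.004,0,0,0,0.08,-1],
    [0.095,0.006,0,0,0,0.13,-1],
    [0.13,0.008,0,0,0,0.18,-1],
    [0.165,0.011,0,0,0,0.221,-1]
  ]
}}

```text
clock: 19.77
position: [0.5924, 0.133, 0.1412]
ee_rot: [0.998, -0.055, -0.001, 0.0]
ft_force: [1.0, 1.0, -2.4]
grip_width: 0.171
grasp_force: 69.0
```

Emit:
{"name": "jog_arm", "arguments": {
  "increments": [
    [0,0,0,0,0,0,-1],
    [0,0,0,0,0,0,-1],
    [0,0,0,0,0,0,-1],
    [0,0,0,0,0,0,-1]
  ]
}}

```text
clock: 20.1
position: [0.5904, 0.1333, 0.1425]
ee_rot: [0.999, -0.054, -0.001, 0.0]
ft_force: [1.0, 0.4, -2.3]
grip_width: 0.166
grasp_force: 69.2
```

Emit:
{"name": "jog_arm", "arguments": {
  "increments": [
    [0.012,-0.002,0,0,0,0,-1],
    [0.0231,-0.0037,0,0,0,0,-1],
    [0.0231,-0.0037,0.015,0,0,0,-1],
    [0.0231,-0.0037,0.03,0,0,0,-1],
    [0.0231,-0.0037,0.03,0,0,0,-1]
  ]
}}

```text
clock: 20.52
position: [0.6127, 0.1338, 0.1106]
ee_rot: [0.999, -0.054, -0.002, 0.001]
ft_force: [-0.9, 0.2, -4.2]
grip_width: 0.176
grasp_force: 69.1
```

Emit:
{"name": "jog_arm", "arguments": {
  "increments": [
    [0,0,0,0,0,0,-1],
    [0,0,0.006,0,0,0,-1],
    [0,0,0.01,0,0,0,-1],
    [0,0,0.015,0,0,0,-1],
    [0,0,0.015,0,0,0,-1]
  ]
}}

```text
clock: 20.93
position: [0.6145, 0.1342, 0.0974]
ee_rot: [0.999, -0.054, -0.0, 0.0]
ft_force: [-1.0, -0.2, -2.9]
grip_width: 0.169
grasp_force: 69.1
```

Emit:
{"name": "jog_arm", "arguments": {
  "increments": [
    [0,0,0.007,0,0,0,-1],
    [0,0,0.014,0,0,0,-1],
    [0,0,0.02,0,0,0,-1],
    [0,0,0.026,0,0,0,-1],
    [0,0,0.027,0,0,0,-1]
  ]
}}

```text
clock: 21.35
position: [0.6149, 0.1344, 0.0713]
ee_rot: [0.999, -0.054, -0.0, 0.0]
ft_force: [-6.9, -3.2, 12.2]
grip_width: 0.176
grasp_force: 72.3
```

Emit:
{"name": "jog_arm", "arguments": {
  "increments": [
    [0,0,0.002,0,0,0,-1],
    [0,0,0.002,0,0,0,-1]
  ]
}}

```text
clock: 21.52
position: [0.6151, 0.1344, 0.0712]
ee_rot: [0.999, -0.054, 0.0, 0.0]
ft_force: [-10.3, -3.7, 19.5]
grip_width: 0.176
grasp_force: 73.1
```

Flat1 went home: TCP 71.2 mm against 71.5 expected, with firm bottom contact. I release and go over flat2.

Emit:
{"name": "jog_arm", "arguments": {
  "increments": [
    [0,0,0,0,0,0,0],
    [0,0,0,0,0,0,0],
    [0,0,0,0,0,0,0],
    [0,0,0,0,0,0,0],
    [0,0,-0.02,0,0,0,0]
  ]
}}

```text
clock: 21.93
position: [0.6129, 0.1336, 0.0856]
ee_rot: [0.999, -0.054, -0.003, 0.001]
ft_force: [-0.7, -0.2, -1.2]
grip_width: 0.501
grasp_force: 0.0
```

Emit:
{"name": "jog_arm", "arguments": {
  "increments": [
    [0,0,-0.03,0,0,0,0],
    [0,0,-0.06,0,0,0,0],
    [0,0,-0.082,0,0,0,0],
    [0,0,-0.082,0,0,0,0]
  ]
}}

```text
clock: 22.27
position: [0.6173, 0.1352, 0.1766]
ee_rot: [0.999, -0.054, 0.004, -0.001]
ft_force: [0.7, 0.3, 0.8]
grip_width: 0.501
grasp_force: 0.0
```

Emit:
{"name": "jog_arm", "arguments": {
  "increments": [
    [-0.03,0.02,0,0,0,-0.02,0],
    [-0.06,0.04,0,0,0,-0.04,0],
    [-0.09,0.06,0,0,0,-0.06,0],
    [-0.12,0.08,0,0,0,-0.08,0],
    [-0.15,0.1,0,0,0,-0.099,0]
  ]
}}

```text
clock: 22.68
position: [0.4534, 0.0503, 0.1706]
ee_rot: [1.0, -0.004, -0.0, 0.0]
ft_force: [-0.6, -0.1, 0.7]
grip_width: 0.504
grasp_force: 0.0
```

Emit:
{"name": "jog_arm", "arguments": {
  "increments": [
    [0,0,0,0,0,0,0],
    [0,0,0,0,0,0,0],
    [0,0,0,0,0,0,0]
  ]
}}

```text
clock: 22.93
position: [0.4557, 0.0513, 0.1715]
ee_rot: [1.0, -0.005, 0.001, 0.0]
ft_force: [0.0, 0.8, 0.8]
grip_width: 0.501
grasp_force: 0.0
```

```bash
python3 -c "
from h import *
look()"
```

```text
[0.4557 0.0513 0.1715] [ 1.0e+00 -4.8e-03  6.0e-04  0.0e+00]
t [439.7 282.3  59.7  19.3   0.7  62.3  82. ] [ 4.356e+02  2.873e+02  5.690e+01  1.720e+01 -3.000e-01  6.470e+01
  1.210e+02]
t [438.6 367.3  61.2  19.8  -3.5  61.8  80. ] [4.374e+02 3.741e+02 5.730e+01 1.810e+01 2.000e-01 6.450e+01 1.220e+02]
f1 None None
f2 [429.   34.9  62.5  17.4  -2.8  57.8  93. ] None
f3 [ 427.7 -127.7   61.4   16.7   -1.9   57.9   92. ] [ 426.1 -120.7   60.2   14.8   -1.5   59.6  111. ]
b4 [616.9 131.4  62.9  17.3  -7.1  69.2 130. ] [614.7 137.5  60.4  16.6  -5.5  72.  115. ]
b3 None None
b2 None None
b1 None None
```

Bay 4's rib heights of 69.2 and 72.0 mm match a seated pack. I grasp flat2.

Emit:
{"name": "jog_arm", "arguments": {
  "increments": [
    [-0.0297,0.0135,0,0,0,0,0],
    [-0.0297,0.0135,0.03,0,0,0,0],
    [-0.0297,0.0135,0.065,0,0,0,0],
    [-0.0297,0.0135,0.095,0,0,0,0],
    [-0.0297,0.0135,0.112,0,0,0,0]
  ]
}}

```text
clock: 23.45
position: [0.4245, 0.0385, 0.0565]
ee_rot: [1.0, -0.004, -0.001, -0.0]
ft_force: [-0.8, 0.0, 0.5]
grip_width: 0.501
grasp_force: 0.0
```

Emit:
{"name": "jog_arm", "arguments": {
  "increments": [
    [0,0,0,0,0,0,0],
    [0,0,0,0,0,0,-1],
    [0,0,0,0,0,0,-1],
    [0,0,0,0,0,0,-1],
    [0,0,0,0,0,0,-1]
  ]
}}

```text
clock: 23.87
position: [0.4266, 0.0382, 0.0606]
ee_rot: [1.0, -0.005, 0.001, -0.0]
ft_force: [0.9, 0.9, 3.3]
grip_width: 0.175
grasp_force: 69.0
```

Emit:
{"name": "jog_arm", "arguments": {
  "increments": [
    [0,0,0,0,0,0,-1],
    [0,0,0,0,0,0,-1],
    [0,0,0,0,0,0,-1],
    [0,0,0,0,0,0,-1]
  ]
}}

```text
clock: 24.2
position: [0.4265, 0.0382, 0.0606]
ee_rot: [1.0, -0.005, 0.001, -0.0]
ft_force: [-0.2, 1.7, 6.7]
grip_width: 0.17
grasp_force: 69.5
```

Emit:
{"name": "jog_arm", "arguments": {
  "increments": [
    [0,0,-0.015,0,0,0,-1],
    [0,0,-0.035,0,0,0,-1],
    [0,0,-0.06,0,0,0,-1],
    [0,0,-0.095,0,0,0,-1],
    [0,0,-0.1,0,0,0,-1]
  ]
}}

```text
clock: 24.62
position: [0.4274, 0.0383, 0.1644]
ee_rot: [1.0, -0.005, 0.003, 0.0]
ft_force: [2.1, 0.1, -2.2]
grip_width: 0.173
grasp_force: 68.9
```

Emit:
{"name": "jog_arm", "arguments": {
  "increments": [
    [0,0,0,0,0,0,-1],
    [0,0,0,0,0,0,-1],
    [0,0,0,0,0,0,-1]
  ]
}}

```text
clock: 24.87
position: [0.4244, 0.0376, 0.1579]
ee_rot: [1.0, -0.005, -0.001, 0.0]
ft_force: [0.1, -0.6, -2.0]
grip_width: 0.166
grasp_force: 68.9
```

Emit:
{"name": "jog_arm", "arguments": {
  "increments": [
    [0.03,-0.004,0,0,0,0.02,-1],
    [0.065,-0.01,0,0,0,0.04,-1],
    [0.1,-0.016,0,0,0,0.06,-1],
    [0.135,-0.022,0,0,0,0.08,-1],
    [0.165,-0.0286,0,0,0,0.098,-1]
  ]
}}

```text
clock: 25.28
position: [0.5917, 0.0647, 0.1569]
ee_rot: [0.999, -0.054, -0.001, 0.0]
ft_force: [0.4, -0.1, -2.5]
grip_width: 0.171
grasp_force: 68.8
```

Emit:
{"name": "jog_arm", "arguments": {
  "increments": [
    [0.0157,0.0016,0,0,0,0,-1],
    [0.0157,0.0016,0,0,0,0,-1],
    [0.0157,0.0016,0,0,0,0,-1],
    [0.0157,0.0016,0,0,0,0,-1]
  ]
}}

```text
clock: 25.62
position: [0.6047, 0.0618, 0.1577]
ee_rot: [0.999, -0.053, -0.001, 0.0]
ft_force: [-0.4, 0.3, -2.5]
grip_width: 0.172
grasp_force: 68.8
```

Emit:
{"name": "jog_arm", "arguments": {
  "increments": [
    [0.0017,-0.0032,0,0,0,0,-1],
    [0.0017,-0.0032,0.025,0,0,0,-1],
    [0.0017,-0.0032,0.048,0,0,0,-1],
    [0.0017,-0.0032,0.048,0,0,0,-1],
    [0.0017,-0.0032,0.055,0,0,0,-1]
  ]
}}

```text
clock: 26.03
position: [0.6077, 0.0649, 0.1049]
ee_rot: [0.999, -0.053, -0.0, 0.0]
ft_force: [1.1, 0.8, -1.2]
grip_width: 0.166
grasp_force: 68.8
```

Emit:
{"name": "jog_arm", "arguments": {
  "increments": [
    [0,0,0,0,0,0,-1],
    [0,0,0.004,0,0,0,-1],
    [0,0,0.004,0,0,0,-1]
  ]
}}

```text
clock: 26.28
position: [0.6083, 0.0648, 0.1009]
ee_rot: [0.999, -0.054, 0.001, -0.0]
ft_force: [1.0, -0.2, -2.4]
grip_width: 0.172
grasp_force: 68.8
```

Emit:
{"name": "jog_arm", "arguments": {
  "increments": [
    [-0.001,0,0.006,0,0,0,-1],
    [-0.001,0,0.013,0,0,0,-1],
    [-0.001,0,0.02,0,0,0,-1],
    [-0.001,0,0.026,0,0,0,-1],
    [-0.001,0,0.029,0,0,0,-1]
  ]
}}

```text
clock: 26.7
position: [0.6068, 0.0646, 0.0723]
ee_rot: [0.999, -0.054, -0.0, 0.0]
ft_force: [-21.1, -4.1, 44.5]
grip_width: 0.167
grasp_force: 76.6
```

Emit:
{"name": "jog_arm", "arguments": {
  "increments": [
    [0,0,0.002,0,0,0,-1],
    [0,0,0.002,0,0,0,-1]
  ]
}}

```text
clock: 26.87
position: [0.6069, 0.0647, 0.0723]
ee_rot: [0.999, -0.054, -0.0, 0.001]
ft_force: [-17.5, -3.3, 32.2]
grip_width: 0.172
grasp_force: 74.7
```

Flat2 is home at z 72.3 mm, with bottom contact. On to flat3.

Emit:
{"name": "jog_arm", "arguments": {
  "increments": [
    [0,0,0,0,0,0,0],
    [0,0,0,0,0,0,0],
    [0,0,0,0,0,0,0],
    [0,0,0,0,0,0,0],
    [0,0,-0.02,0,0,0,0]
  ]
}}

```text
clock: 27.28
position: [0.6048, 0.0643, 0.0856]
ee_rot: [0.999, -0.054, -0.003, 0.0]
ft_force: [0.2, 0.1, -1.6]
grip_width: 0.501
grasp_force: 0.0
```

Emit:
{"name": "jog_arm", "arguments": {
  "increments": [
    [0,0,-0.03,0,0,0,0],
    [0,0,-0.06,0,0,0,0],
    [0,0,-0.082,0,0,0,0],
    [0,0,-0.082,0,0,0,0]
  ]
}}

```text
clock: 27.62
position: [0.6094, 0.0654, 0.1764]
ee_rot: [0.999, -0.054, 0.004, -0.001]
ft_force: [0.9, 1.3, 1.1]
grip_width: 0.502
grasp_force: 0.0
```

Emit:
{"name": "jog_arm", "arguments": {
  "increments": [
    [-0.02,0.026,0,0,0,-0.01,0],
    [-0.04,0.052,0,0,0,-0.02,0],
    [-0.06,0.078,0,0,0,-0.03,0],
    [-0.08,0.104,0,0,0,-0.04,0],
    [-0.1,0.13,0,0,0,-0.082,0]
  ]
}}

```text
clock: 28.03
position: [0.4923, -0.0547, 0.1707]
ee_rot: [1.0, -0.013, -0.0, -0.0]
ft_force: [1.1, -0.7, 0.9]
grip_width: 0.496
grasp_force: 0.0
```

Emit:
{"name": "jog_arm", "arguments": {
  "increments": [
    [0,0,0,0,0,0,0],
    [0,0,0,0,0,0,0],
    [0,0,0,0,0,0,0]
  ]
}}

```text
clock: 28.28
position: [0.4939, -0.0534, 0.1712]
ee_rot: [1.0, -0.013, 0.0, -0.0]
ft_force: [0.4, 0.6, -0.6]
grip_width: 0.503
grasp_force: 0.0
```

```bash
python3 -c "
from h import *
look()"
```

```text
[ 0.4939 -0.0534  0.1712] [ 9.999e-01 -1.270e-02  2.000e-04 -1.000e-04]
t [ 4.373e+02  2.816e+02  6.280e+01  1.860e+01 -1.000e-01  6.210e+01
  8.100e+01] [435.8 286.8  57.7  17.3   1.9  64.6 123. ]
t [438.5 368.1  63.3  18.6  -1.   62.   81. ] [437.6 373.9  57.3  17.5   0.5  64.4 127. ]
f1 None None
f2 None None
f3 [ 427.9 -127.1   61.3   17.2   -2.7   57.9   90. ] None
b4 [616.3 131.1  62.8  16.8  -5.2  68.6 129. ] [615.  136.9  59.2  16.   -6.1  71.4 113. ]
b3 [608.7  62.4  62.7  17.9  -5.   69.  130. ] [606.2  67.7  60.6  16.1  -5.8  71.4 113. ]
b2 None None
b1 None None
```

Emit:
{"name": "jog_arm", "arguments": {
  "increments": [
    [-0.025,0.027,0,0,0,0,0],
    [-0.05,0.054,0,0,0,0,0],
    [-0.0666,0.0725,0,0,0,0,0],
    [-0.0666,0.0725,0.02,0,0,0,0],
    [-0.0666,0.0725,0.05,0,0,0,0]
  ]
}}

```text
clock: 28.8
position: [0.4271, -0.1256, 0.123]
ee_rot: [1.0, -0.013, 0.003, 0.001]
ft_force: [0.9, -0.6, -0.3]
grip_width: 0.499
grasp_force: 0.0
```

Emit:
{"name": "jog_arm", "arguments": {
  "increments": [
    [0,0,0.01,0,0,0,0],
    [0,0,0.01,0,0,0,0],
    [0,0,0.01,0,0,0,0]
  ]
}}

```text
clock: 29.05
position: [0.4257, -0.1237, 0.1115]
ee_rot: [1.0, -0.012, -0.0, -0.0]
ft_force: [1.0, -0.2, 1.4]
grip_width: 0.501
grasp_force: 0.0
```

```bash
python3 -c "
from h import *
o=get_obs(); print(o['position'].round(4),rect(pts(optics.camera('scene')),.425,-.124,.06,.048,.062))"
```

```text
[ 0.4257 -0.1237  0.1115] [ 426.1 -127.5   63.2   17.1   -2.3   57.7   88. ]
```

Emit:
{"name": "jog_arm", "arguments": {
  "increments": [
    [0,0,0.02,0,0,0,0],
    [0,0,0.04,0,0,0,0],
    [0,0,0.052,0,0,0,0],
    [0,0,0.052,0,0,0,0]
  ]
}}

```text
clock: 29.43
position: [0.425, -0.1241, 0.0585]
ee_rot: [1.0, -0.012, -0.001, -0.0]
ft_force: [-1.6, 0.0, -0.1]
grip_width: 0.501
grasp_force: 0.0
```

Emit:
{"name": "jog_arm", "arguments": {
  "increments": [
    [0,0,0,0,0,0,-1],
    [0,0,0,0,0,0,-1],
    [0,0,0,0,0,0,-1],
    [0,0,0,0,0,0,-1],
    [0,0,0,0,0,0,-1]
  ]
}}

```text
clock: 29.85
position: [0.4266, -0.1248, 0.0609]
ee_rot: [1.0, -0.013, 0.001, 0.0]
ft_force: [-0.6, 0.3, 7.5]
grip_width: 0.172
grasp_force: 69.1
```

Emit:
{"name": "jog_arm", "arguments": {
  "increments": [
    [0,0,0,0,0,0,-1],
    [0,0,0,0,0,0,-1],
    [0,0,0,0,0,0,-1]
  ]
}}

```text
clock: 30.1
position: [0.4265, -0.1248, 0.0609]
ee_rot: [1.0, -0.013, 0.001, 0.0]
ft_force: [-1.0, 0.3, 7.4]
grip_width: 0.169
grasp_force: 69.1
```

Emit:
{"name": "jog_arm", "arguments": {
  "increments": [
    [0,0,-0.015,0,0,0,-1],
    [0,0,-0.035,0,0,0,-1],
    [0,0,-0.06,0,0,0,-1],
    [0,0,-0.085,0,0,0,-1],
    [0,0,-0.09,0,0,0,-1]
  ]
}}

```text
clock: 30.52
position: [0.4272, -0.1249, 0.1536]
ee_rot: [1.0, -0.013, 0.003, 0.001]
ft_force: [1.9, -0.1, -1.0]
grip_width: 0.17
grasp_force: 69.0
```

Emit:
{"name": "jog_arm", "arguments": {
  "increments": [
    [0,0,0,0,0,0,-1],
    [0,0,0,0,0,0,-1],
    [0,0,0,0,0,0,-1]
  ]
}}

```text
clock: 30.77
position: [0.4245, -0.1244, 0.1481]
ee_rot: [1.0, -0.013, -0.001, -0.0]
ft_force: [-0.3, -0.8, -2.6]
grip_width: 0.168
grasp_force: 69.0
```

Emit:
{"name": "jog_arm", "arguments": {
  "increments": [
    [0.025,-0.008,0,0,0,0.015,-1],
    [0.06,-0.02,0,0,0,0.03,-1],
    [0.095,-0.031,0,0,0,0.05,-1],
    [0.13,-0.043,0,0,0,0.07,-1],
    [0.1645,-0.0543,0,0,0,0.083,-1]
  ]
}}

```text
clock: 31.18
position: [0.5919, -0.0738, 0.1473]
ee_rot: [0.998, -0.055, -0.001, -0.0]
ft_force: [-0.3, -0.6, -1.7]
grip_width: 0.17
grasp_force: 69.0
```

Emit:
{"name": "jog_arm", "arguments": {
  "increments": [
    [0,0,0,0,0,0,-1],
    [0,0,0.015,0,0,0,-1],
    [0,0,0.03,0,0,0,-1],
    [0,0,0.03,0,0,0,-1],
    [0,0,0.03,0,0,0,-1]
  ]
}}

```text
clock: 31.6
position: [0.5899, -0.0743, 0.1175]
ee_rot: [0.999, -0.054, -0.002, -0.0]
ft_force: [-0.5, 0.7, -1.4]
grip_width: 0.17
grasp_force: 68.9
```

Emit:
{"name": "jog_arm", "arguments": {
  "increments": [
    [0,0,0.01,0,0,0,-1],
    [0,0,0.015,0,0,0,-1],
    [0,0,0.019,0,0,0,-1],
    [0,0,0.019,0,0,0,-1],
    [0,0,0.019,0,0,0,-1]
  ]
}}

```text
clock: 32.02
position: [0.591, -0.0745, 0.1003]
ee_rot: [0.999, -0.054, -0.0, 0.0]
ft_force: [1.2, 0.5, -2.6]
grip_width: 0.17
grasp_force: 69.0
```

Emit:
{"name": "jog_arm", "arguments": {
  "increments": [
    [0,0,0.006,0,0,0,-1],
    [0,0,0.012,0,0,0,-1],
    [0,0,0.018,0,0,0,-1],
    [0,0,0.024,0,0,0,-1],
    [0,0,0.026,0,0,0,-1]
  ]
}}

```text
clock: 32.43
position: [0.5904, -0.0744, 0.073]
ee_rot: [0.999, -0.054, -0.001, 0.0]
ft_force: [-10.6, -1.5, 17.7]
grip_width: 0.171
grasp_force: 72.1
```

Emit:
{"name": "jog_arm", "arguments": {
  "increments": [
    [0,0,0.001,0,0,0,-1],
    [0,0,0.001,0,0,0,-1]
  ]
}}

```text
clock: 32.6
position: [0.5911, -0.0744, 0.0732]
ee_rot: [0.999, -0.054, -0.0, 0.0]
ft_force: [0.5, 0.3, -1.9]
grip_width: 0.172
grasp_force: 69.0
```

Emit:
{"name": "jog_arm", "arguments": {
  "increments": [
    [0,0,0.002,0,0,0,-1],
    [0,0,0.003,0,0,0,-1],
    [0,0,0.003,0,0,0,-1]
  ]
}}

```text
clock: 32.85
position: [0.5915, -0.0744, 0.0729]
ee_rot: [0.999, -0.054, 0.0, 0.0]
ft_force: [-12.1, 0.0, 24.7]
grip_width: 0.172
grasp_force: 72.7
```

Emit:
{"name": "jog_arm", "arguments": {
  "increments": [
    [0,0,0,0,0,0,0],
    [0,0,0,0,0,0,0],
    [0,0,0,0,0,0,0],
    [0,0,0,0,0,0,0],
    [0,0,-0.02,0,0,0,0]
  ]
}}

```text
clock: 33.27
position: [0.5888, -0.0743, 0.0868]
ee_rot: [0.999, -0.054, -0.003, -0.0]
ft_force: [-0.1, 0.6, -0.6]
grip_width: 0.501
grasp_force: 0.0
```

Emit:
{"name": "jog_arm", "arguments": {
  "increments": [
    [0,0,-0.03,0,0,0,0],
    [0,0,-0.06,0,0,0,0],
    [0,0,-0.09,0,0,0,0],
    [0,0,-0.12,0,0,0,0],
    [0,0,-0.13,0,0,0,0]
  ]
}}

```text
clock: 33.68
position: [0.5927, -0.0744, 0.2251]
ee_rot: [0.999, -0.054, 0.003, 0.0]
ft_force: [0.7, -0.3, 0.7]
grip_width: 0.498
grasp_force: 0.0
```

Emit:
{"name": "jog_arm", "arguments": {
  "increments": [
    [-0.008,0.035,0,0,0,-0.02,0],
    [-0.016,0.07,0,0,0,-0.04,0],
    [-0.024,0.105,0,0,0,-0.06,0],
    [-0.032,0.14,0,0,0,-0.08,0],
    [-0.038,0.16,0,0,0,-0.108,0]
  ]
}}

```text
clock: 34.1
position: [0.5341, -0.2339, 0.2197]
ee_rot: [1.0, -0.002, -0.001, 0.001]
ft_force: [0.5, -0.3, -0.3]
grip_width: 0.502
grasp_force: 0.0
```

Emit:
{"name": "jog_arm", "arguments": {
  "increments": [
    [0,0,0,0,0,0,0],
    [0,0,0,0,0,0,0]
  ]
}}

```text
clock: 34.27
position: [0.5354, -0.2307, 0.2198]
ee_rot: [1.0, -0.002, -0.0, -0.0]
ft_force: [0.0, 0.1, -0.1]
grip_width: 0.503
grasp_force: 0.0
```

Run:
```python
from h import *
look()
c=optics.camera("top"); cv2.imwrite("pics/t3.png",cv2.resize(c["color"][60:340,60:420,::-1],None,fx=2.1,fy=2.1,interpolation=cv2.INTER_CUBIC))
```

```text
[ 0.5354 -0.2307  0.2198] [ 1.0e+00 -1.6e-03 -3.0e-04 -0.0e+00]
t [437.4 281.4  63.2  19.6  -1.1  62.7  82. ] [435.6 287.4  57.3  17.1   0.6  64.7 121. ]
t [437.2 368.7  63.7  18.9   2.2  61.8  80. ] [437.5 373.6  57.   17.5  -1.1  64.8 126. ]
f1 None None
f2 None None
f3 None None
b4 [615.6 130.8  63.2  16.5  -7.3  68.8 127. ] [614.9 137.2  58.9  16.9  -5.   71.4 114. ]
b3 [608.   62.3  61.4  17.5  -6.5  69.  130. ] [606.8  67.7  60.5  15.9  -6.   71.  114. ]
b2 None None
b1 [591.4 -76.8  61.6  17.1  -5.8  69.1 129. ] [590.8 -71.   59.9  15.9  -6.7  71.5 107. ]
```

View pics/t3.png

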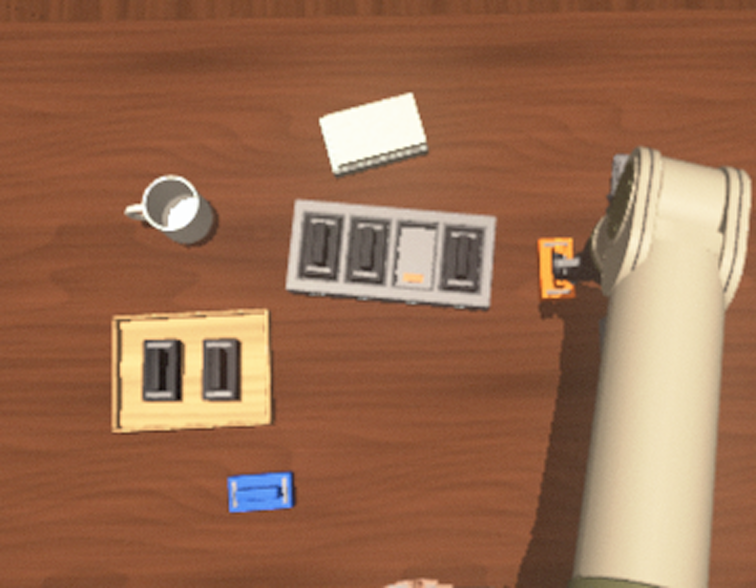

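The picture shows three black packs flush in bays 4, 3 and 1 at (320,245), (368,250) and (463,257). Two packs stand in the tray at (161,370) and (221,370), the desk holds no more black packs, and blue and orange are untouched. Rib heights are equal at 71 mm. Now the handle goes on.

Emit:
{"name": "jog_arm", "arguments": {
  "increments": [
    [-0.023,0.027,0,0,0,-0.1,0.2],
    [-0.046,0.054,0,0,0,-0.2,0.2],
    [-0.069,0.081,0,0,0,-0.3,0.2],
    [-0.0904,0.108,0,0,0,-0.4,0.2],
    [-0.0904,0.108,0,0,0,-0.5,0.2]
  ]
}}

```text
clock: 34.83
position: [0.4412, -0.3428, 0.2202]
ee_rot: [0.969, 0.246, -0.001, 0.001]
ft_force: [-1.1, -1.7, 0.5]
grip_width: 0.595
grasp_force: 0.0
```

Emit:
{"name": "jog_arm", "arguments": {
  "increments": [
    [0,0,0,0,0,-0.11,0.2],
    [0,0,0,0,0,-0.22,0.2],
    [0,0,0,0,0,-0.33,0.2],
    [0,0,0,0,0,-0.44,0.2],
    [0,0,0,0,0,-0.55,0.2]
  ]
}}

```text
clock: 35.25
position: [0.4466, -0.336, 0.2203]
ee_rot: [0.863, 0.504, 0.0, -0.0]
ft_force: [1.5, -0.0, -0.7]
grip_width: 0.602
grasp_force: 0.0
```

Emit:
{"name": "jog_arm", "arguments": {
  "increments": [
    [0,0,0,0,0,-0.11,0.2],
    [0,0,0,0,0,-0.22,0.2],
    [0,0,0,0,0,-0.33,0.2],
    [0,0,0,0,0,-0.44,0.2],
    [0,0,0,0,0,-0.51,0.2]
  ]
}}

```text
clock: 35.67
position: [0.4466, -0.336, 0.2203]
ee_rot: [0.708, 0.706, 0.0, -0.0]
ft_force: [-0.1, -0.2, -0.5]
grip_width: 0.598
grasp_force: 0.0
```

Emit:
{"name": "jog_arm", "arguments": {
  "increments": [
    [0,0,0,0,0,0,0.2],
    [0,0,0,0,0,0,0.2],
    [0,0,0,0,0,0,0.2]
  ]
}}

```text
clock: 35.92
position: [0.446, -0.3368, 0.2203]
ee_rot: [0.712, 0.703, 0.0, 0.0]
ft_force: [-0.3, 0.4, -0.0]
grip_width: 0.6
grasp_force: 0.0
```

Emit:
{"name": "jog_arm", "arguments": {
  "increments": [
    [-0.0017,-0.0015,0.03,0,0,0,0.2],
    [-0.0017,-0.0015,0.06,0,0,0,0.2],
    [-0.0017,-0.0015,0.09,0,0,0,0.2],
    [-0.0017,-0.0015,0.11,0,0,0,0.2],
    [-0.0017,-0.0015,0.122,0,0,0,0.2]
  ]
}}

```text
clock: 36.33
position: [0.4432, -0.3381, 0.0957]
ee_rot: [0.711, 0.703, -0.0, -0.002]
ft_force: [0.0, 0.8, -0.4]
grip_width: 0.597
grasp_force: 0.0
```

Emit:
{"name": "jog_arm", "arguments": {
  "increments": [
    [0,0,0,0,0,0,0.2],
    [0,0,0,0,0,0,-1],
    [0,0,0,0,0,0,-1],
    [0,0,0,0,0,0,-1],
    [0,0,0,0,0,0,-1]
  ],
  "grip_force": 40
}}

```text
clock: 36.75
position: [0.4447, -0.3396, 0.1002]
ee_rot: [0.711, 0.703, -0.0, 0.001]
ft_force: [-2.8, 0.1, 8.4]
grip_width: 0.203
grasp_force: 39.9
```

Emit:
{"name": "jog_arm", "arguments": {
  "increments": [
    [0,0,0,0,0,0,-1],
    [0,0,0,0,0,0,-1],
    [0,0,0,0,0,0,-1]
  ]
}}

```text
clock: 37.0
position: [0.4447, -0.3396, 0.1002]
ee_rot: [0.711, 0.703, -0.0, 0.001]
ft_force: [-1.6, 1.1, 6.2]
grip_width: 0.205
grasp_force: 39.9
```

Emit:
{"name": "jog_arm", "arguments": {
  "increments": [
    [0,0,0,0,0,0.11,-1],
    [0,0,0,0,0,0.22,-1],
    [0,0,0,0,0,0.33,-1],
    [0,0,0,0,0,0.44,-1],
    [0,0,0,0,0,0.55,-1]
  ]
}}

```text
clock: 37.42
position: [0.4444, -0.3395, 0.1001]
ee_rot: [0.877, 0.481, 0.0, 0.001]
ft_force: [-4.3, 2.1, 6.5]
grip_width: 0.202
grasp_force: 40.1
```

Emit:
{"name": "jog_arm", "arguments": {
  "increments": [
    [0,0,0,0,0,0.11,-1],
    [0,0,0,0,0,0.22,-1],
    [0,0,0,0,0,0.33,-1],
    [0,0,0,0,0,0.44,-1],
    [0,0,0,0,0,0.55,-1]
  ]
}}

```text
clock: 37.83
position: [0.4442, -0.3393, 0.1001]
ee_rot: [0.974, 0.225, 0.0, 0.001]
ft_force: [-5.2, 3.3, 8.9]
grip_width: 0.202
grasp_force: 40.2
```

Emit:
{"name": "jog_arm", "arguments": {
  "increments": [
    [0,0,0,0,0,0.1,-1],
    [0,0,0,0,0,0.2,-1],
    [0,0,0,0,0,0.3,-1],
    [0,0,0,0,0,0.4,-1],
    [0,0,0,0,0,0.45,-1]
  ]
}}

```text
clock: 38.25
position: [0.4441, -0.3391, 0.1001]
ee_rot: [1.0, 0.002, 0.0, 0.0]
ft_force: [-6.2, 3.7, 10.5]
grip_width: 0.201
grasp_force: 40.2
```

Emit:
{"name": "jog_arm", "arguments": {
  "increments": [
    [0,0,0,0,0,0,0.2],
    [0,0,0,0,0,0,0.2],
    [0,0,0,0,0,0,0.2],
    [0,0,0,0,0,0,0.2],
    [0,0,-0.03,0,0,0,0.2]
  ]
}}

```text
clock: 38.67
position: [0.4416, -0.3374, 0.1238]
ee_rot: [1.0, 0.005, -0.003, -0.002]
ft_force: [0.2, 0.1, -0.5]
grip_width: 0.599
grasp_force: 0.0
```

Emit:
{"name": "jog_arm", "arguments": {
  "increments": [
    [0,0,-0.03,0,0,0,0.2],
    [0,0,-0.06,0,0,0,0.2],
    [0,0,-0.09,0,0,0,0.2],
    [0,0,-0.12,0,0,0,0.2],
    [0,0,-0.12,0,0,0,0.2]
  ]
}}

```text
clock: 39.08
position: [0.4461, -0.3404, 0.2549]
ee_rot: [1.0, 0.005, 0.004, 0.003]
ft_force: [0.3, -0.7, 0.6]
grip_width: 0.597
grasp_force: 0.0
```

Run:
```python
from h import *
look(); 
for n in("scene","top"): print(rect(pts(optics.camera(n)),.445,-.339,.06,.09,.105))
c=optics.camera("scene"); cv2.imwrite("pics/s4.png",cv2.resize(c["color"][100:330,80:440,::-1],None,fx=2.2,fy=2.2,interpolation=cv2.INTER_CUBIC))
```

```text
[ 0.4461 -0.3404  0.2549] [1.     0.0052 0.0039 0.0027]
t [ 4.382e+02  2.808e+02  6.140e+01  1.980e+01 -4.000e-01  6.290e+01
  9.000e+01] [4.357e+02 2.870e+02 5.710e+01 1.730e+01 2.000e-01 6.400e+01 1.200e+02]
t [ 4.388e+02  3.680e+02  5.940e+01  1.830e+01 -1.000e-01  6.290e+01
  7.600e+01] [437.3 373.4  57.4  17.3   1.6  64.4 126. ]
f1 None None
f2 None None
f3 None None
b4 [617.7 131.3  59.7  16.6  -7.   68.7 124. ] [615.  137.2  60.3  16.3  -6.2  71.  113. ]
b3 [607.9  62.7  63.   18.2  -5.5  69.5 129. ] [606.7  67.8  59.9  16.1  -6.   71.  112. ]
b2 None None
b1 [592.6 -76.9  61.4  16.6  -5.9  69.8 127. ] [590.5 -71.   59.8  16.   -6.3  71.7 109. ]
[ 4.456e+02 -3.408e+02  8.840e+01  1.790e+01  1.000e-01  9.920e+01
  1.520e+02]
[ 445.3 -334.7   82.1   18.4    0.5   99.5  144. ]
```

View pics/s4.png

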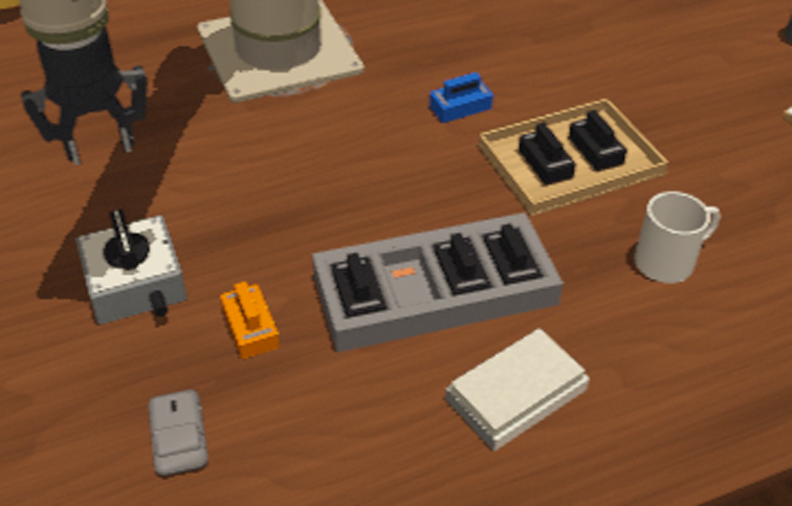

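The picture shows the bar at (122,232) pointing away, so the power is on. Three packs are seated at (355,285), (460,263) and (513,253), two stand in the tray at (547,152) and (597,140), and nothing else has moved. The gripper is clear, so I hand in.

```bash
python3 -c "
from workcell import workorder
print(workorder.hand_in())"
```

```text
the job is handed in; nothing more can be done
None
```

I handed the job in at about 39 s: both charged packs stand in the tray, all three flat packs are pressed home in bays 1, 3 and 4, and the isolator, turned off before any pack was moved, is on again; hand-in returned no verdict.

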